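Load and lock the blasting rack

ROBOT

A 6-joint arm with a two-finger parallel gripper is mounted at the origin on the work surface. World frame = base frame: x ahead of the robot, y to its left, z up, the work surface at z = 0. Lengths are in m, angles in rad, forces in N, time in s.
With the tool pointing down it reaches from about 0.3 to 0.825 m from the base axis. Payload 5.4 kg.
Tool frame: the origin (TCP) lies at the very end of the fingers, on their centre line; the grasp point (between the pads) lies 19 mm behind it; z points along the fingers, x is the direction in which the jaws open and shut, and the axes are right-handed (so a half turn about z gives the same grasp; the last joint's range is limited). The gripper opens to 92 mm and grips with 3 to 60 N. Pads are 20 mm wide; open, the fingers measure 128 mm over their backs; the gripper's body (75 mm by 189 mm) begins 69 mm behind the grasp point.
Start: joints at [-1.422, 0.158, 1.597, -0, 1.386, -0.21], TCP at [0.202, -0.538, 0.215] pointing down, gripper open.
Joint ranges: [-2.91, 2.91], [-0.94, 2.29], [0.18, 2.7], [-1.29, 4.43], [0.17, 2.64], [-3, 3]. Speed limits (rad/s): [2.57, 2.57, 3.14, 3.14, 3.14, 3.14].

INTERFACE

Orientations are given as a rotation vector (axis times angle).
In Python, from workcell import bot gives the robot as it stands. Calls block until the motion is done:
- bot.goto(position, orientation): joint-space move of the TCP to a pose.
- bot.line_to(position, rot=None, max_speed=0.15): straight line of the TCP; rot=None keeps the orientation; max_speed is the mean speed in m/s.
- bot.set_joints(angles): joint-space move.
- bot.set_gripper(opening, newtons=None): opening from 0.0 (shut) to 1.0 (fully open); newtons is the grip in N (None keeps the last); returns when the fingers have stopped.
- bot.hold(seconds).
- bot.inverse_kinematics(position, orientation): joint angles nearest the present ones, or None.
- bot.read_camera(name): name is "scene" or "top" or "wrist"; returns a dict with "pixels" (384x512x3 uint8, blue, green, red), "fx", "fy", "cx", "cy" (pixels), "k1" (the pictures are not rectified: a ray, as slopes to the right and down, at radius r is drawn at 1 + k1 r^2 times it, then the intrinsics apply), "R" (3x3) and "t" (3): a world point X has camera coordinates R X + t. Camera axes: x right, y down, z forward; pixel columns grow to the right and rows downward; lengths in m; the calibration is good to about 2 mm. A picture is of the moment at which its call begins. There is no depth.
A pose or a line that the arm cannot do raises bot.MotionError and nothing moves.
- bot.job_done(): hands the job in, once; it reports no verdict.
Readings, each from a call of its own:
- bot.current_clock(): time.
- bot.current_joints(): joint angles.
- bot.current_joint_vel(): joint speeds.
- bot.current_effort(): joint torques, N m.
- bot.current_ee_pos(): TCP position.
- bot.current_tool_rot(): TCP orientation.
- bot.current_contact_force(): force on the tool from outside, world axes, zero at the start.
- bot.current_ft_torque(): the same for the moment, N m.
- bot.current_opening(): opening from 0.0 (shut) to 1.0 (fully open).
Only numpy, scipy, OpenCV 4.12 (cv2) and the standard library are available. Lean on these libraries where they do the work, as an engineer would, in place of code of your own. Each camera call takes 0.05 s, during which the arm holds its last target.

TASK

Load the steel rack for the blast cabinet: lay each grey square-tube hinge arm that lies on the bench in a bay of its own, lengthwise between the comb teeth, then lay the clamp bar across the rack's two end supports over them and slide its fork round the stud, under the raised castle nut. Screw the nut clockwise (seen from above), through its whole turns, down to the bar until the slot in its crown lines up with the cross hole in the stud, then push the locking pin through slot and hole from the robot's side until its grip is up by the nut. Let go of everything, and leave the spray can, sanding block and tape roll where they are.

Things in the scene. Friction and masses are not known exactly. Their poses are not given: they have to be found in the camera images.
- rack: dark steel blasting rack fixed to the bench, 150 mm (x) by about 325 mm (y), turned up to 0.2 rad. Origin: middle of the three bays, on the bench. x points away from the robot, y along the row of bays to the stud end. Two cross rails at x = -45 and +45 mm (26 mm wide, top 14 mm high, open between them down to the bench) carry the arms; end lips 26 mm high
- saddle (a point): middle of the top of the rack's plain end support (rack y = -115 mm), 48 mm above the bench, on which the bar's tail end lies between two cheeks 16 mm high and 72 mm apart; the support spans rack y = -130 to -100 mm. The stud's support at the other end is as high and spans rack y = 100 to 195 mm
- bay0 (a point): where the centre of an arm lies in the bay next to the saddle (rack y = -58 mm), 29 mm above the bench. Arms lie along the rack's x; any arm in any bay. Bays are 50 mm wide between comb teeth (8 mm thick, 14 mm above the rails, over the rails only, at rack y = -87, -29, 29, 87 mm) and 140 mm long between the end lips
- bay1 (a point): the same for the middle bay (rack y = 0)
- bay2 (a point): the same for the bay next to the stud support (rack y = 58 mm)
- stud_hole (a point): centre of the cross hole in the upright steel stud, at rack x 0, y 165 mm, 97.5 mm above the bench; axes as the rack's. The stud is 26 mm thick and fixed, its top 116 mm above the bench. The hole is 15 mm wide, 14 mm high and runs along the rack's x
- nut_mid (a point): castle nut on the stud: aluminium hexagon 52 mm across flats, 32 mm high, with a crown 12 mm high (34 x 44 mm) that has one cross slot 15 mm wide, open at the top, along the nut's own x; two flats are parallel to that x. The point is on the axis, 22 mm above the underside and 10 mm below the hexagon's top. Home, the underside is 0.5 mm above the bar
- nut (a joint): angle of the nut in rad: 0 = screwed home with its slot along the stud's hole, larger = unscrewed. Starts 6.7 to 9 (over one turn up). Turning clockwise from above lowers the value and the nut, 12 mm a turn; stiff (0.12 N m), stays where left; stops at -0.5 and 10.5. At other half turns the nut is too high for the pin
- bar_grip (a point): the steel clamp bar: a flat bar 325 x 60 x 10 mm, 0.6 kg, lying flat, with a black rubber-covered upright grip in its middle, 80 mm long (along x), 18 mm wide, 30 mm high above the bar. The point is the middle of the grip, 25 mm above the bar's underside. x runs along the bar to its forked end; z up
- bar_fork (a point): point in the fork slot, on the bar's middle line 130 mm from the grip along the bar's x, 5 mm above the underside. The slot is 32 mm wide, open at the end (x = 162 mm), its closed end at x = 108 mm. Belongs within a few mm of the stud's axis
- bar_tail (a point): end of the bar away from the fork, 162 mm behind the grip, 5 mm above the underside; when laid it lies just past the saddle, the bar's underside 48 mm above the bench
- pin_grip (a point): the locking pin, 80 g: an upright black rubber-covered grip block 24 mm (x) by 18 mm (y) by 34 mm high, with a 9 mm steel shaft out of its +x face near the bottom. The point is the centre of the block, 17 mm above its underside and 12.5 mm above the shaft's axis
- pin_tip (a point): rounded tip of the pin's shaft, 102 mm from the middle of the grip block along x, 4.5 mm above the underside. Pushed home the grip's face is about 20 mm from the stud's axis and the tip about 70 mm beyond the stud, on the side away from the robot
- arm0_mid (a point): a hinge arm: 120 mm length of grey-painted square steel tube, 30 x 30 mm, about 0.35 kg, lying on the bench; two or three of the arms are there (an absent one reads None), all alike. The point is its centre, 15 mm above what it lies on; x runs along its length
- arm1_mid (a point): a hinge arm: 120 mm length of grey-painted square steel tube, 30 x 30 mm, about 0.35 kg, lying on the bench; two or three of the arms are there (an absent one reads None), all alike. The point is its centre, 15 mm above what it lies on; x runs along its length
- arm2_mid (a point): a hinge arm: 120 mm length of grey-painted square steel tube, 30 x 30 mm, about 0.35 kg, lying on the bench; two or three of the arms are there (an absent one reads None), all alike. The point is its centre, 15 mm above what it lies on; x runs along its length
- spray: bystander: upright spray can, 64 mm across, 170 mm high
- sander: bystander: cork sanding block with a wooden grip, 120 x 65 x 44 mm
- tape: bystander: paper tape roll lying flat, 90 mm across, 30 mm high

How it is judged:
On the way, in this order (a step that is already met when the one before it is completed fails the run):
1. every hinge arm lies in a bay of its own (x of arm0_mid in the frame of rack between -0.018 and 0.018 m and z of arm0_mid in the frame of rack between 0.025 and 0.034 m and angle between the x axis of each of arm0_mid, arm1_mid, arm2_mid and the x axis of rack, either way round below 0.25 rad and (y of arm0_mid in the frame of rack between -0.074 and -0.042 m or y of arm0_mid in the frame of rack between -0.016 and 0.016 m or y of arm0_mid in the frame of rack between 0.042 and 0.074 m) and x of arm1_mid in the frame of rack between -0.018 and 0.018 m and z of arm1_mid in the frame of rack between 0.025 and 0.034 m and (y of arm1_mid in the frame of rack between -0.074 and -0.042 m or y of arm1_mid in the frame of rack between -0.016 and 0.016 m or y of arm1_mid in the frame of rack between 0.042 and 0.074 m) and x of arm2_mid in the frame of rack between -0.018 and 0.018 m and z of arm2_mid in the frame of rack between 0.025 and 0.034 m and (y of arm2_mid in the frame of rack between -0.074 and -0.042 m or y of arm2_mid in the frame of rack between -0.016 and 0.016 m or y of arm2_mid in the frame of rack between 0.042 and 0.074 m)), for 0.2 s.
2. the clamp bar lies across both supports with its fork round the stud (x of bar_fork in the frame of rack between -0.012 and 0.012 m and y of bar_fork in the frame of rack between 0.15 and 0.185 m and z of bar_fork in the frame of rack between 0.049 and 0.057 m and z of bar_tail in the frame of rack between 0.049 and 0.057 m and x of bar_tail in the frame of rack between -0.03 and 0.03 m and angle between the x axis of bar_grip and the y axis of rack, either way round below 0.12 rad), for 0.2 s.
3. the nut is screwed home over the bar, its slot in line with the stud's cross hole (all of step 2 and value of joint nut between -0.2 and 0.2 rad), for 0.2 s.
4. the pin is pushed through slot and hole from the robot's side (x of pin_tip in the frame of stud_hole between 0.042 and 0.09 m and y of pin_tip in the frame of stud_hole between -0.02 and 0.02 m and z of pin_tip in the frame of stud_hole between -0.015 and 0.015 m and z of pin_grip in the frame of stud_hole between 0 and 0.025 m and y of pin_grip in the frame of stud_hole between -0.025 and 0.025 m and angle between the x axis of pin_grip and the x axis of rack, either way round below 0.3 rad and value of joint nut between -0.2 and 0.2 rad), for 0.2 s.
At the end, for the whole second after the job is handed in: Each arm on the rails within 18 mm (x), 16 mm (y) and 0.25 rad of a bay's middle; bar flat on both supports, fork point within 12 mm (x), -15 to +20 mm (y) of the stud; nut within 0.2 rad of home; pin through the hole, tip 42 to 90 mm past the stud; all at rest (all of step 1 and all of step 2 and all of step 4 and linear speed of each of arm0, arm1, arm2, bar, pin below 0.02 m/s); the robot touches nothing.
It fails at once if a bystander is pushed more than 30 mm or knocked over (distance of any of spray, sander, tape from where it was at the start of the episode above 0.03 m or angle between spray's own z axis and vertical above 0.5 rad).
Of arm0, arm1, arm2 only 2 to 3 are there at a start; the rules pass over those that are not, and their reading is None.
At some moment in a run one of arm0, arm1, arm2 may be knocked a few centimetres aside while the robot is not near it.
Once in a run the grip may slacken for a moment while it holds something.
It also fails if it takes over 208 s, if anything falls off the work surface, if the arm or the gripper's body presses on something with over 40 N, if the wrist force passes 120 N, or if a joint passes its speed limit or range.

## Working session

There is one attempt and no reset: what is moved stays moved. The work goes in short steps, each a Python script; the robot and the scene stay as the last script left them, time stands still between calls to the robot, and variables do not carry over. Pictures are saved under pics/ and viewed, and the job is handed in when it is done.

```bash
ls; mkdir -p pics; python3 - <<'E'
from workcell import bot
import cv2
print(bot.current_clock())
for n in ["scene","top","wrist"]:
    c=bot.read_camera(n); cv2.imwrite(f"pics/a_{n}.png",c["pixels"])
    print(n,c["fx"],c["fy"],c["cx"],c["cy"],c["k1"],c["R"],c["t"])
E
```

```text
pics
0.0
scene 456.1917690417437 456.1917690417437 250.56912626425995 193.10665880299598 -0.05294571139176473 [[ 0.5780635   0.81576496 -0.01923872]
 [ 0.56306314 -0.41583788 -0.71416998]
 [-0.59059503  0.40200298 -0.69970787]] [-0.2786956  -0.21696057  1.61177911]
top 470.4731069313408 470.4731069313408 254.96290689037795 186.04297829843156 -0.0683410954827317 [[ 0.00986046 -0.999935   -0.00572404]
 [-0.99459976 -0.00921609 -0.10337491]
 [ 0.10331544  0.00671245 -0.99462599]] [-0.02674868  0.50172051  1.56332154]
wrist 299.8646636066958 299.8646636066958 258.79836716200106 194.43989229073938 -0.048190833525504316 [[ 0.3511467  -0.93631781 -0.00222463]
 [-0.90758613 -0.34095364  0.24502658]
 [-0.23018125 -0.08402123 -0.96951381]] [-0.57460303 -0.02689093  0.39060147]
```

View pics/a_scene.png

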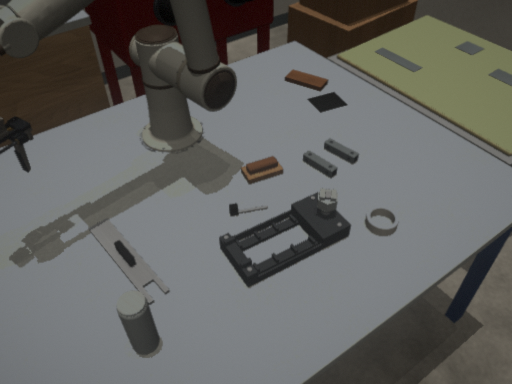

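View pics/a_top.png

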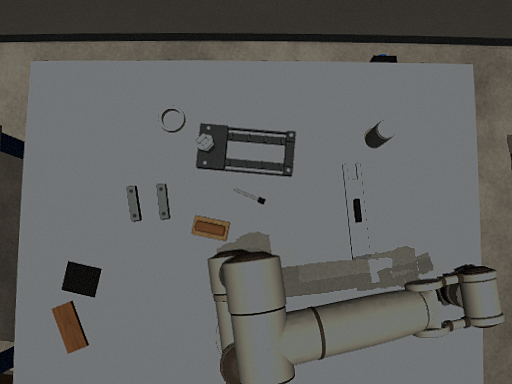

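View pics/a_wrist.png

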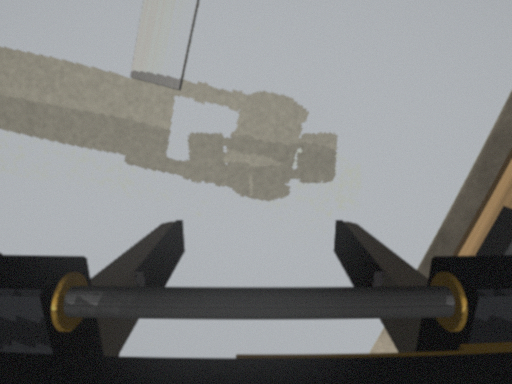

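The scene view shows the rack, nut, can, bar, pin and tape. In the top view:
- Two arms are at about (134,203) and (163,201).
- The bar grip is at (357,210), with its fork toward the top of the image (away from the robot).
- The pin grip is at (262,201), with its tip at (235,190).
- The nut is at (205,142).

I'll write the helpers and get coarse positions next.

```bash
cat > h.py <<'E'
from workcell import bot
import cv2, numpy as np
from scipy.spatial.transform import Rotation as Rn
def ray(c,uv):
    uv=np.atleast_2d(np.array(uv,float))
    K=np.array([[c["fx"],0,c["cx"]],[0,c["fy"],c["cy"]],[0,0,1]])
    p=cv2.undistortPointsIter(uv.reshape(-1,1,2),K,np.array([c["k1"],0,0,0,0.]),None,None,(3,50,1e-10)).reshape(-1,2)
    d=np.c_[p,np.ones(len(p))]@np.array(c["R"])
    o=-np.array(c["R"]).T@np.array(c["t"])
    return o,d
def onplane(c,uv,z):
    o,d=ray(c,uv); s=(z-o[2])/d[:,2]
    return o+s[:,None]*d
def proj(c,X):
    X=np.atleast_2d(np.array(X,float)); K=np.array([[c["fx"],0,c["cx"]],[0,c["fy"],c["cy"]],[0,0,1]])
    r,_=cv2.Rodrigues(np.array(c["R"]))
    return cv2.projectPoints(X,r,np.array(c["t"]),K,np.array([c["k1"],0,0,0,0.]))[0].reshape(-1,2)
def tri(c1,uv1,c2,uv2):
    o1,d1=ray(c1,uv1);o2,d2=ray(c2,uv2);d1=d1[0];d2=d2[0]
    A=np.c_[d1,-d2]; s=np.linalg.lstsq(A,o2-o1,rcond=None)[0]
    a=o1+s[0]*d1;b=o2+s[1]*d2
    return (a+b)/2,np.linalg.norm(a-b)
def down(yaw):
    # tool z down, jaw axis x at world angle yaw
    x=np.array([np.cos(yaw),np.sin(yaw),0]);z=np.array([0,0,-1.]);y=np.cross(z,x)
    return Rn.from_matrix(np.c_[x,y,z]).as_rotvec()
def snap(name,f,crop=None,k=1):
    c=bot.read_camera(name); im=c["pixels"]
    if crop: x0,y0,x1,y1=crop; im=im[y0:y1,x0:x1]
    if k!=1: im=cv2.resize(im,None,fx=k,fy=k,interpolation=cv2.INTER_CUBIC)
    cv2.imwrite("pics/"+f,im); return c
E
python3 - <<'E'
from h import *
c=snap("top","b_top.png",(110,90,410,270),2.6)
for n,uv,z in [("arm",(134,203),.03),("arm",(163,201),.03),("grip",(357,210),.04),("pin",(262,201),.034),("tip",(235,190),.005),("nut",(205,142),.13),("sander",(210,228),.044),("tape",(173,120),.03),("railNE",(295,132),.026),("railSE",(292,175),.026),("railSW",(197,167),.048),("NW",(201,125),.048)]:
    print(n,onplane(c,uv,z).round(3))
c=snap("scene","b_scene.png",(210,130,410,280),4)
E
```

```text
arm [[0.44  0.386 0.03 ]]
arm [[0.448 0.288 0.03 ]]
grip [[ 0.423 -0.363  0.04 ]]
pin [[ 0.451 -0.046  0.034]]
tip [[0.49  0.046 0.005]]
nut [[0.631 0.138 0.13 ]]
sander [[0.359 0.126 0.044]]
tape [[0.727 0.262 0.03 ]]
railNE [[ 0.689 -0.157  0.026]]
railSE [[ 0.541 -0.147  0.026]]
railSW [[0.562 0.173 0.048]]
NW [[0.706 0.163 0.048]]
```

View pics/b_top.png

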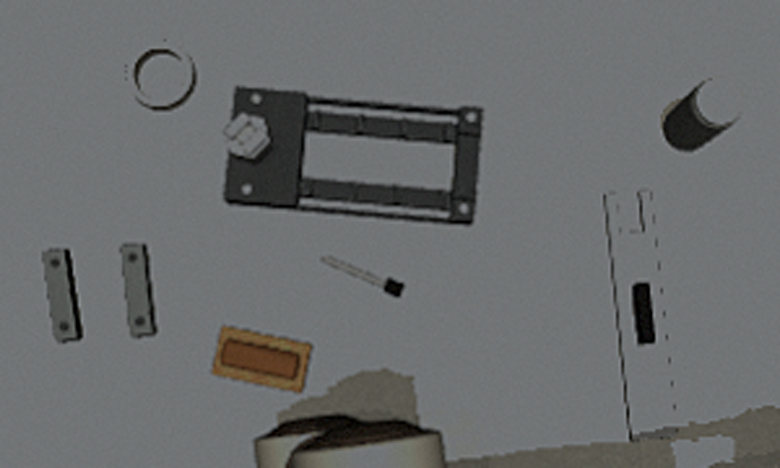

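View pics/b_scene.png

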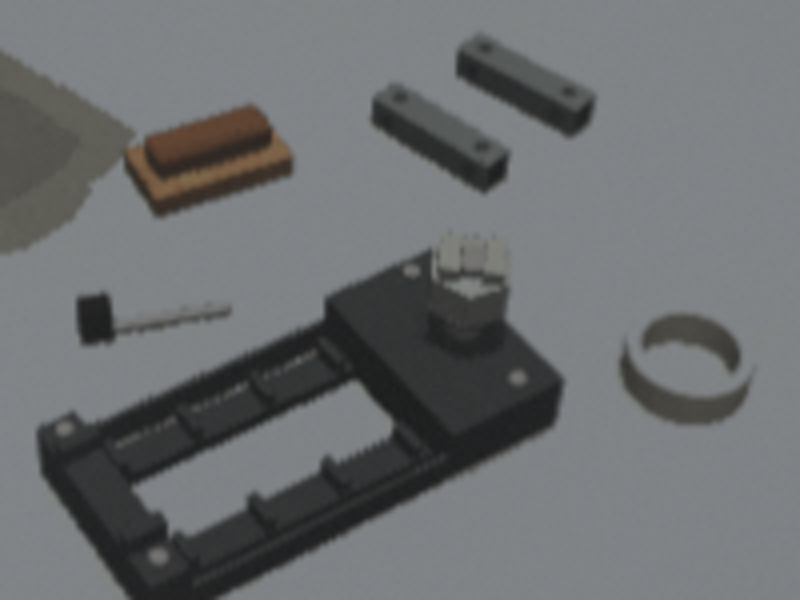

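Rough poses agree with the stated sizes: the rack is about 0.15 x 0.32 m with yaw about -0.06, and everything is in reach. Next I'll look at the rack, nut and pin from above with the wrist camera.

```bash
python3 - <<'E'
from h import *
c=bot.read_camera("wrist"); R=np.array(c["R"]);o=-R.T@np.array(c["t"])
T=Rn.from_rotvec(bot.current_tool_rot()).as_matrix(); p=bot.current_ee_pos()
print("tool",T.round(3),p); print("cam in tool",T.T@(o-p), "fwd",T.T@R[2])
print(c["fx"])
t0=bot.current_clock()
bot.goto([0.50,0.02,0.36],down(-np.pi/2)); print("t",bot.current_clock()-t0, bot.current_joints())
c=snap("wrist","c_w1.png",None,1.5)
print(onplane(c,[(256,200),(0,0),(511,0),(0,383)],0.03).round(3))
t=snap("top","c_t.png",(0,50,330,330),2)
E
```

```text
tool [[ 0.351 -0.936 -0.   ]
 [-0.936 -0.351  0.001]
 [-0.001 -0.    -1.   ]] [ 0.2018598  -0.53818292  0.2142961 ]
cam in tool [ 0.00070044 -0.0696059  -0.17010678] fwd [-8.39678095e-04  2.45303597e-01  9.69445945e-01]
299.8646636066958
t 2.3167 [-2.03104915e-01 -9.16880903e-02  1.57139615e+00 -1.99741131e-04
  1.66240456e+00  1.36860890e+00]
[[ 0.433  0.024  0.03 ]
 [ 0.757  0.424  0.03 ]
 [ 0.755 -0.374  0.03 ]
 [ 0.013  0.593  0.03 ]]
```

View pics/c_w1.png

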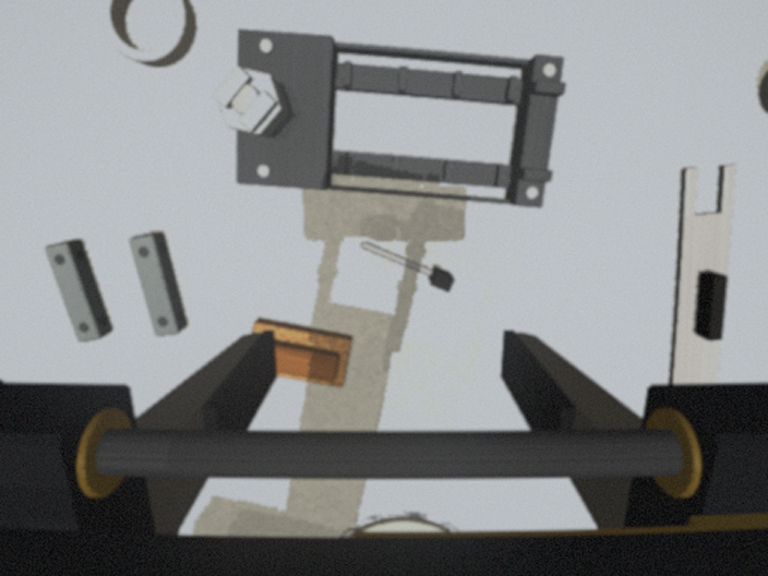

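In this view (768-px image):
- The stud support corners are at (238,30), (334,38), (330,188) and (237,183).
- The nut is at (252,102).
- The pin grip is at (441,277), with its tip at (364,245).
- The arms are at (78,290) and (158,284).
- The bar grip is at (711,305).

Next I'll zoom in and mask for sub-pixel positions.

```bash
python3 - <<'E'
from h import *
import pickle
c=bot.read_camera("wrist"); pickle.dump(c,open("w1.pkl","wb"))
im=c["pixels"]
for f,(x0,y0,x1,y1),k in [("d_rack.png",(140,10,390,145),3.2),("d_parts.png",(20,145,310,265),2.7),("d_bar.png",(430,95,512,265),3.5)]:
    a=cv2.resize(im[y0:y1,x0:x1],None,fx=k,fy=k,interpolation=cv2.INTER_CUBIC); cv2.imwrite("pics/"+f,a)
g=cv2.cvtColor(im,cv2.COLOR_BGR2GRAY)
# arms
hsv=cv2.cvtColor(im,cv2.COLOR_BGR2HSV)
print([im[y,x] for x,y in [(52,193),(105,190),(120,225),(300,220),(200,20)]])
E
```

```text
[array([134, 140, 135], dtype=uint8), array([142, 145, 140], dtype=uint8), array([196, 192, 186], dtype=uint8), array([199, 194, 191], dtype=uint8), array([194, 188, 184], dtype=uint8)]
```

View pics/d_rack.png

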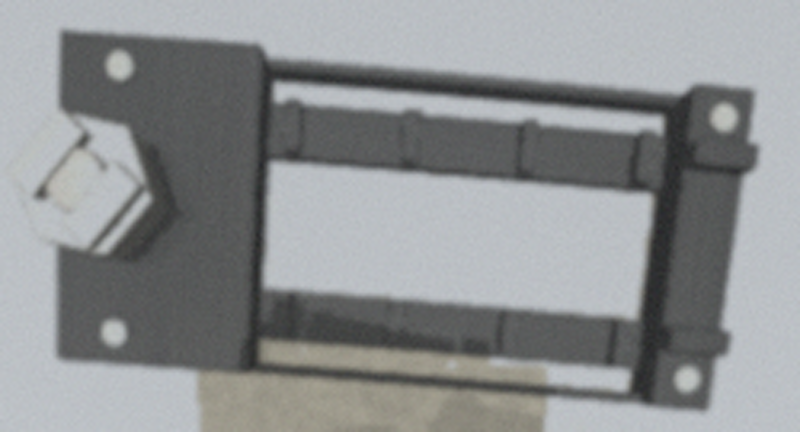

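View pics/d_parts.png

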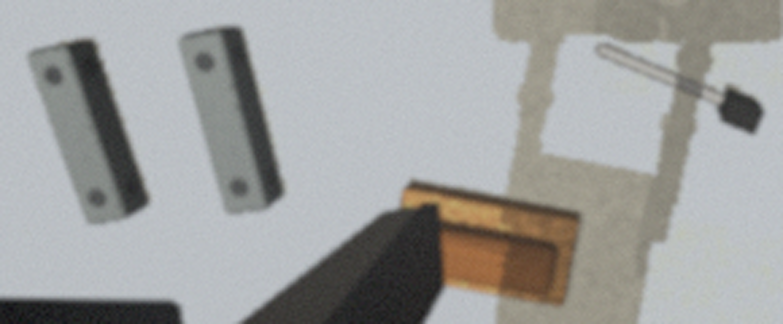

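View pics/d_bar.png

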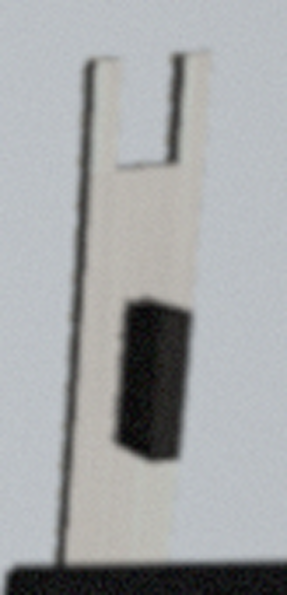

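```bash
python3 - <<'E'
from h import *
import pickle
c=pickle.load(open("w1.pkl","rb"))
def f(pts,x0,y0,k): return (np.array(pts,float)+.5)/k-.5+np.array([x0,y0])
pts=[(62,30),(258,43),(248,370),(58,357),(752,92),(708,408),(693,88),(645,402),(119,65),(114,332),(724,117),(687,380)]
W=onplane(c,f(pts,140,10,3.2),.048)
print(W.round(4))
# expected rack coords for 8 corners
E=np.array([(75,195),(75,100),(-75,100),(-75,195),(75,-130),(-75,-130),(75,-100),(-75,-100)])/1000.
P=W[:8,:2]; Ec=E.mean(0);Pc=P.mean(0)
A=(E-Ec);B=P-Pc
th=np.arctan2((A[:,0]*B[:,1]-A[:,1]*B[:,0]).sum(),(A*B).sum())
R=np.array([[np.cos(th),-np.sin(th)],[np.sin(th),np.cos(th)]])
o=Pc-R@Ec
print("yaw",th,"o",o,"res mm",((E@R.T+o-P)*1000).round(1))
print("bolts in rack",((W[8:,:2]-o)@R).round(4))
print("sd",[np.linalg.norm(P[i]-P[j]).round(4) for i,j in [(0,1),(0,3),(1,2),(4,5),(4,6)]])
# arms top faces
for n,q in [("arm0",[(28,52),(68,44),(125,215),(92,224)]),("arm1",[(180,37),(213,29),(264,207),(228,214)])]:
    w=onplane(c,f(q,20,145,2.7),.03); print(n,w.mean(0).round(4),"len",np.linalg.norm(w[0]-w[3]).round(3),np.linalg.norm(w[0]-w[1]).round(3),"ang",np.arctan2(*(w[0]-w[3]+w[1]-w[2])[[1,0]]).round(3))
for n,q,z in [("armholes0",[(53,75),(97,198)],.03),("armholes1",[(205,62),(239,188)],.03),("pinbase/tip",[(727,98),(602,48)],.0045),("pintop",[(722,118),(753,132),(762,110),(731,87)],.034)]:
    w=onplane(c,f(q,20,145,2.7),z); print(n,w.mean(0).round(4),w.round(4).tolist(),np.arctan2(*(w[0]-w[1])[[1,0]]).round(3))
w=onplane(c,f([(128,301),(189,312),(178,460),(149,461),(117,440)],430,95,3.5),.01); print("bargrip base?",w.round(4))
w=onplane(c,f([(128,303),(151,298),(145,461),(117,440)],430,95,3.5),.04); print("bargrip top?",w.round(4))
w=onplane(c,f([(94,59),(118,60),(183,53),(210,53),(118,168),(177,161),(68,560),(165,560)],430,95,3.5),.01); print("fork",w.round(4))
w=onplane(c,f([(62,110)],140,10,3.2),.1)
E
```

```text
[[ 0.7143  0.1661  0.048 ]
 [ 0.7075  0.0758  0.048 ]
 [ 0.5597  0.0848  0.048 ]
 [ 0.5666  0.1783  0.048 ]
 [ 0.6876 -0.1537  0.048 ]
 [ 0.5415 -0.1433  0.048 ]
 [ 0.6889 -0.1258  0.048 ]
 [ 0.5443 -0.1115  0.048 ]
 [ 0.6988  0.1405  0.048 ]
 [ 0.5783  0.1498  0.048 ]
 [ 0.6764 -0.1412  0.048 ]
 [ 0.5551 -0.1317  0.048 ]]
yaw -0.08102597459221397 o [ 0.62498571 -0.01984318] res mm [[ 1.2  2.3]
 [ 0.3 -2. ]
 [-1.4  1.1]
 [-0.6  2.2]
 [ 1.6 -1.8]
 [-1.8 -0.1]
 [ 2.8  0.2]
 [-2.2 -2. ]]
bolts in rack [[ 0.0606  0.1658]
 [-0.0603  0.1653]
 [ 0.0611 -0.1168]
 [-0.0606 -0.1172]]
sd [np.float64(0.0906), np.float64(0.1482), np.float64(0.148), np.float64(0.1464), np.float64(0.0279)]
arm0 [0.4422 0.3904 0.03  ] len 0.119 0.028 ang 0.181
arm1 [0.45   0.2926 0.03  ] len 0.119 0.023 ang 0.147
armholes0 [0.4411 0.3929 0.03  ] [[0.4827, 0.4006, 0.03], [0.3995, 0.3852, 0.03]] 0.184
armholes1 [0.4486 0.2923 0.03  ] [[0.4904, 0.2981, 0.03], [0.4068, 0.2865, 0.03]] 0.138
pinbase/tip [0.478  0.0067 0.0045] [[0.4613, -0.0345, 0.0045], [0.4946, 0.0479, 0.0045]] -1.956
pintop [ 0.4585 -0.0411  0.034 ] [[0.4545, -0.0286, 0.034], [0.4454, -0.0484, 0.034], [0.4597, -0.0536, 0.034], [0.4744, -0.0338, 0.034]] 1.14
bargrip base? [[ 0.4634 -0.3561  0.01  ]
 [ 0.4576 -0.3906  0.01  ]
 [ 0.3758 -0.3999  0.01  ]
 [ 0.3754 -0.3835  0.01  ]
 [ 0.3875 -0.3632  0.01  ]]
bargrip top? [[ 0.4685 -0.3346  0.04  ]
 [ 0.471  -0.346   0.04  ]
 [ 0.3866 -0.3581  0.04  ]
 [ 0.398  -0.3411  0.04  ]]
fork [[ 0.5841 -0.3191  0.01  ]
 [ 0.5839 -0.3315  0.01  ]
 [ 0.5878 -0.3646  0.01  ]
 [ 0.5881 -0.3786  0.01  ]
 [ 0.5314 -0.3396  0.01  ]
 [ 0.5352 -0.3702  0.01  ]
 [ 0.3178 -0.3475  0.01  ]
 [ 0.3169 -0.404   0.01  ]]
```

Rack fit: origin about (0.625, -0.020), yaw -0.081. The bolts fall at (±60, 165/-116) mm, which is consistent, and the arm lengths read 119 mm as stated. I'll use bays 0 and 1, since in bay 2 the gripper body would be next to the raised nut. First arm now.

```bash
cat >> h.py <<'E'
RO=np.array([0.6251,-0.0204]); RY=-0.081
def rk(x,y,z):
    c,s=np.cos(RY),np.sin(RY)
    return np.array([RO[0]+c*x-s*y,RO[1]+s*x+c*y,z])
def go(p,yaw,line=False,speed=.15):
    "tool-down move; yaw or yaw+pi chosen by least joint change"
    q0=np.array(bot.current_joints()); best=None
    for k in (-1,0,1,2):
        r=down(yaw+np.pi*k)
        q=bot.inverse_kinematics(list(p),list(r))
        if q is None: continue
        d=np.abs(np.array(q)-q0).max()+ (0.5 if abs(q[5])>2.6 else 0)
        if best is None or d<best[0]-1e-3: best=(d,r)
    if best is None: raise RuntimeError("no ik %s"%p)
    if line: bot.line_to(list(p),list(best[1]),max_speed=speed)
    else: bot.goto(list(p),list(best[1]))
def ln(p,v=.15): bot.line_to(list(p),None,max_speed=v)
def st(m=""): print(m,"t%.1f"%bot.current_clock(),"op%.3f"%bot.current_opening(),"p",np.round(bot.current_ee_pos(),4),"F",np.round(bot.current_contact_force(),1))
E
python3 - <<'E'
from h import *
bot.set_gripper(0.7,30)
a=(.4486,.2923); y=.138
go([a[0],a[1],.12],y-np.pi/2); st()
ln([a[0],a[1],.004],.12); st("down")
bot.set_gripper(0,45); st("grip")
ln([a[0],a[1],.13],.2); st("up")
c=snap("wrist","e1.png",None,1.3); snap("top","e1t.png",(100,80,320,280),2.5)
E
```

```text
t4.7 op0.699 p [0.45   0.2919 0.1212] F [ 1.  -0.6 -0.1]
down t5.8 op0.702 p [0.4494 0.2926 0.0049] F [ 0.1 -0.3 -0.6]
grip t6.5 op0.325 p [0.4487 0.2924 0.0042] F [-0.6  1.4  1.7]
up t7.2 op0.324 p [0.4474 0.2918 0.1283] F [-0.5 -0.5 -3.8]
```

View pics/e1.png

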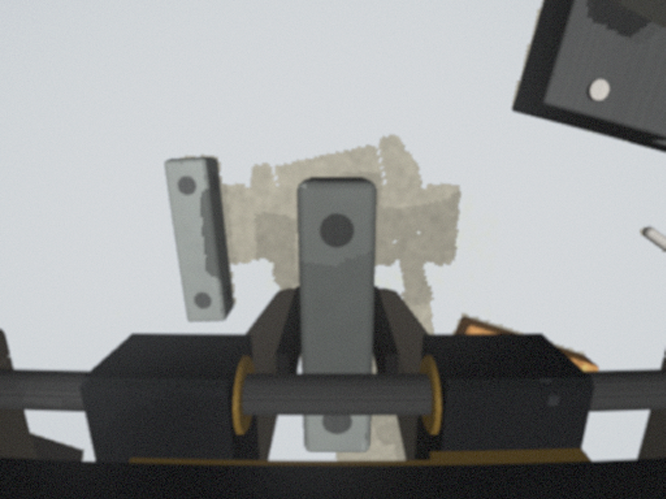

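The arm is held with opening 0.325 (30 mm), and arm0 is undisturbed at (193,240). I'll carry it round the robot's side of the nut to bay 0.

```bash
python3 - <<'E'
from h import *
go([.44,0.0,.16],RY-np.pi/2); st()
p=rk(0,-.058,.09); go(p,RY-np.pi/2,True,.25); st()
p[2]=.024; ln(p,.1); st("low")
c=snap("wrist","f1.png",None,1.3)
E
```

```text
t8.5 op0.323 p [0.44   0.0007 0.1597] F [-0.4 -0.1 -4.1]
 t9.4 op0.323 p [ 0.6199 -0.0772  0.0898] F [ 0.   0.6 -2.8]
low t10.3 op0.325 p [ 0.621  -0.0784  0.0247] F [ 0.4  0.3 -2.2]
```

View pics/f1.png

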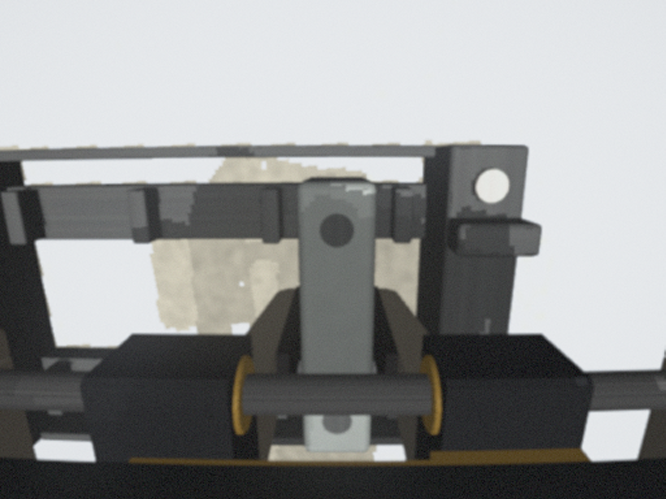

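The arm at (337,230) sits midway between the teeth at x=272 and x=403. I'll lower and release it, then fetch arm0.

```bash
python3 - <<'E'
from h import *
p=rk(0,-.058,.0185); ln(p,.05); st("set")
bot.set_gripper(0.42,30); st("rel")
p[2]=.13; ln(p,.25)
go([.44,0.0,.16],RY-np.pi/2)
c=bot.read_camera("wrist")
bot.set_gripper(0.7)
go([.44,.30,.3],.18-np.pi/2); st()
c=snap("wrist","g1.png",None,1.3); import pickle; pickle.dump(c,open("g1.pkl","wb"))
E
```

```text
set t10.6 op0.324 p [ 0.6202 -0.0781  0.0183] F [-0.2  1.4 -3.3]
rel t10.9 op0.420 p [ 0.621  -0.0784  0.0192] F [-0.4  0.  -1.3]
 t14.2 op0.698 p [0.44   0.299  0.2992] F [ 0.4  0.2 -0.2]
```

View pics/g1.png

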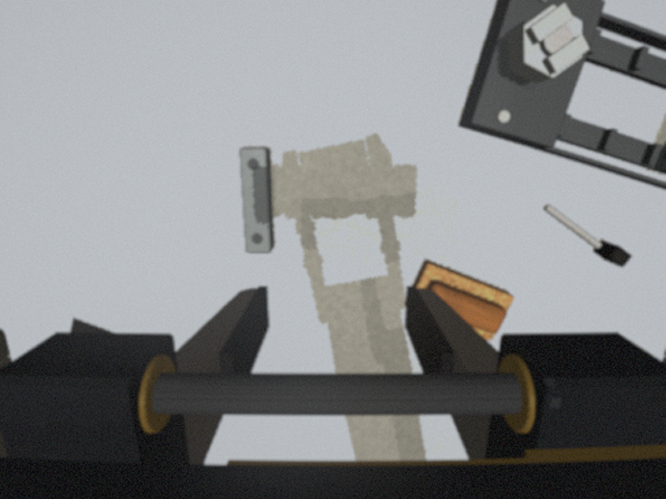

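Arm0's holes are at (253,164) and (257,238) in this 1.3x view. I'll check whether it was knocked and pick it.

```bash
python3 - <<'E'
from h import *
import pickle
c=pickle.load(open("g1.pkl","rb"))
w=onplane(c,(np.array([(253,164),(257,238)])+.5)/1.3-.5,.03)
print(w.round(4)); m=w.mean(0); y=np.arctan2(*(w[0]-w[1])[[1,0]]); print(m,y,np.linalg.norm(w[0]-w[1]))
if np.hypot(m[0]-.441,m[1]-.393)>.06: raise SystemExit
go([m[0],m[1],.12],y-np.pi/2); ln([m[0],m[1],.004],.12); bot.set_gripper(0,45); st("grip")
ln([m[0],m[1],.15],.2); st("up")
go([.44,0.05,.16],RY-np.pi/2); st()
p=rk(0,0,.10); go(p,RY-np.pi/2,True,.25); st()
p[2]=.026; ln(p,.1); st("low")
snap("wrist","h1.png",None,1.3)
E
```

```text
[[0.4822 0.4    0.03  ]
 [0.4    0.3847 0.03  ]]
[0.44111416 0.39232662 0.03      ] 0.18405523456870218 0.08354790392724039
grip t16.8 op0.324 p [0.4412 0.3924 0.0041] F [0.  0.  1.1]
up t17.7 op0.322 p [0.4399 0.3916 0.148 ] F [ 0.7  0.1 -4.7]
 t19.0 op0.321 p [0.4401 0.0506 0.1599] F [ 1.   0.3 -4.9]
 t19.9 op0.323 p [ 0.6245 -0.0194  0.0998] F [ 0.   0.1 -3.2]
low t20.8 op0.321 p [ 0.6258 -0.0206  0.0268] F [ 0.3 -0.9 -3.4]
```

View pics/h1.png

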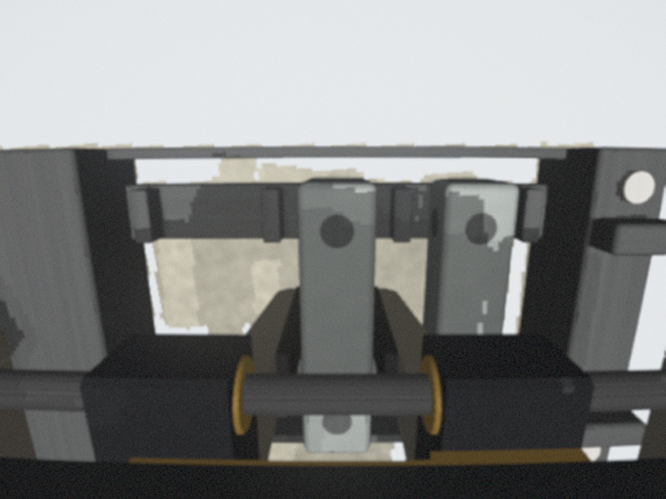

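Bay 1 is centred (teeth at 272 and 403, arm at 337), and the bay 0 arm lies at (481,230). I'll release and go look at the bar from closer.

```bash
python3 - <<'E'
from h import *
import pickle
p=rk(0,0,.0185); ln(p,.05); st("set")
bot.set_gripper(0.42,30); st("rel")
p[2]=.15; ln(p,.25)
go([.40,-.3,.28],.107-np.pi/2); st()
c=snap("wrist","i1.png",None,1.5); pickle.dump(c,open("i1.pkl","wb"))
E
```

```text
set t21.2 op0.322 p [ 0.625  -0.0204  0.0184] F [ 0.  -0.3 -3.8]
rel t21.5 op0.417 p [ 0.6256 -0.0205  0.0191] F [ 0.9 -0.4 -0.9]
 t23.6 op0.423 p [ 0.4003 -0.2994  0.2792] F [-0.6 -0.3  0. ]
```

View pics/i1.png

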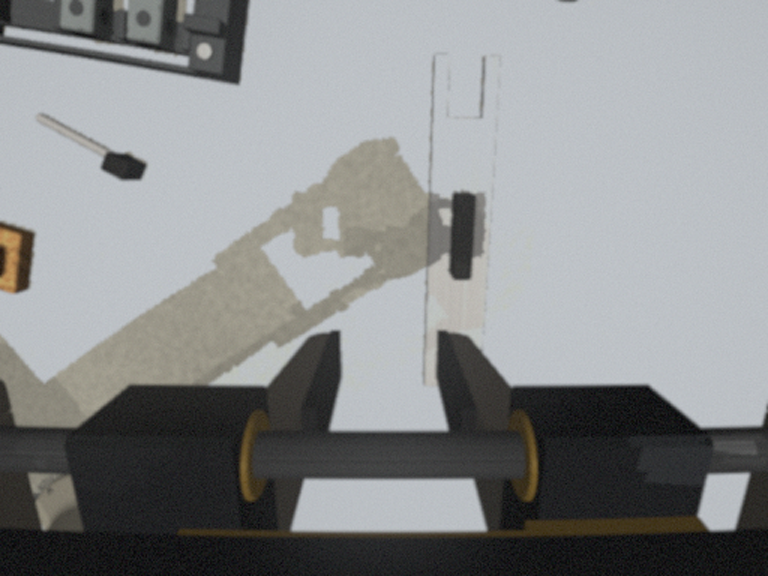

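The bar's fork end corners are at (433,54) and (501,55), the slot's closed end is at (449–484,117), and the grip's top runs from (452,192) to (474,279). Next I'll measure it and grasp.

```bash
python3 - <<'E'
from h import *
import pickle
c=pickle.load(open("i1.pkl","rb"))
f=lambda q:(np.array(q,float)+.5)/1.5-.5
w=onplane(c,f([(433,54),(501,55),(449,117),(484,117),(424,383)]),.01); print(w.round(4))
e=(w[0]+w[1])/2; s=(w[2]+w[3])/2; d=w[0]-w[4]; yaw=np.arctan2(d[1],d[0]); u=np.array([np.cos(yaw),np.sin(yaw),0])
print("yaw",yaw,"tail-left len",np.linalg.norm(d),"G from end",e-.1625*u,"from slot",s-.108*u)
g=onplane(c,f([(453,193),(474,193),(471,279),(450,278)]),.04); print(g.round(4),g.mean(0), np.linalg.norm(g[0]-g[3]),np.linalg.norm(g[0]-g[1]))
print(bot.current_joints())
E
```

```text
[[ 0.5827 -0.3198  0.01  ]
 [ 0.589  -0.3809  0.01  ]
 [ 0.5307 -0.3413  0.01  ]
 [ 0.5343 -0.3736  0.01  ]
 [ 0.2634 -0.352   0.01  ]]
yaw 0.10074265133902215 tail-left len 0.320924569162934 G from end [ 0.42419623 -0.36666381  0.01      ] from slot [ 0.42505251 -0.3683236   0.01      ]
[[ 0.4631 -0.3504  0.04  ]
 [ 0.4652 -0.369   0.04  ]
 [ 0.3871 -0.3782  0.04  ]
 [ 0.3859 -0.3585  0.04  ]] [ 0.42534487 -0.36400933  0.04      ] 0.07763802382433302 0.0187776587059763
[-8.84229997e-01 -7.57360254e-02  1.71141695e+00  2.79443888e-04
  1.50724410e+00  5.78495808e-01]
```

Grip is at (0.425, -0.3665) with yaw 0.102; three estimates agree within 2–3 mm. I'll grasp, lift and carry it, turning the fork to the rack's +y.

```bash
python3 - <<'E'
from h import *
g=(.425,-.3665); y=.102
bot.goto([g[0],g[1],.12],list(down(y-np.pi/2))); st()
ln([g[0],g[1],.013],.1); st("down")
bot.set_gripper(0,60); st("grip")
ln([g[0],g[1],.10],.1); st("up")
bot.goto([.44,-.2,.13],list(down(RY-.45))); st()
p=rk(0,-.045,.125); bot.goto(list(p),list(down(RY))); bot.hold(.3); st()
c=snap("wrist","j1.png",None,1.5); snap("top","j1t.png",(120,70,420,270),2.6); snap("scene","j1s.png",None,1.5)
E
```

```text
t24.4 op0.418 p [ 0.4258 -0.3667  0.1212] F [0.6 0.9 0.4]
down t25.6 op0.419 p [ 0.4255 -0.3671  0.0138] F [ 0.3  0.1 -0.8]
grip t26.1 op0.191 p [ 0.4252 -0.3663  0.0134] F [0.2 2.8 4. ]
up t27.1 op0.194 p [ 0.4245 -0.3659  0.099 ] F [-0.4  0.1 -5.9]
 t27.8 op0.192 p [ 0.4399 -0.2     0.1297] F [-0.3 -0.  -6. ]
 t29.0 op0.193 p [ 0.6211 -0.0662  0.1253] F [ 0.4 -0.8 -6.6]
```

View pics/j1.png

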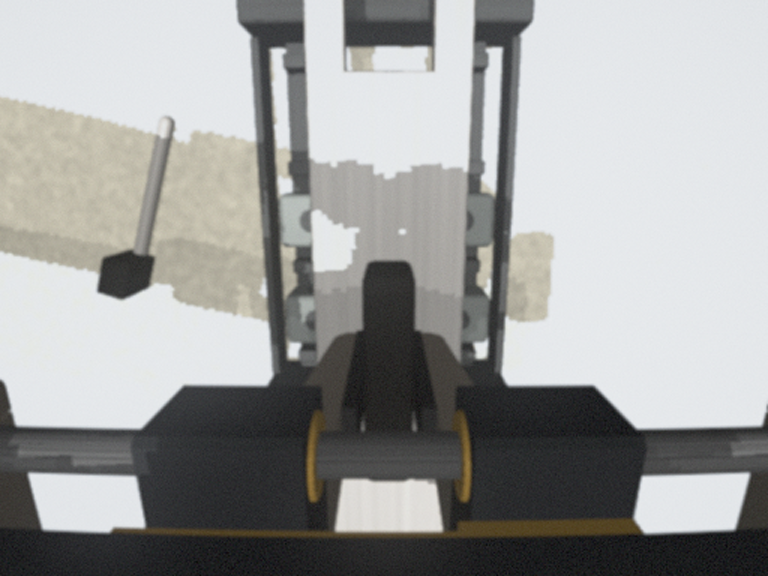

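View pics/j1s.png

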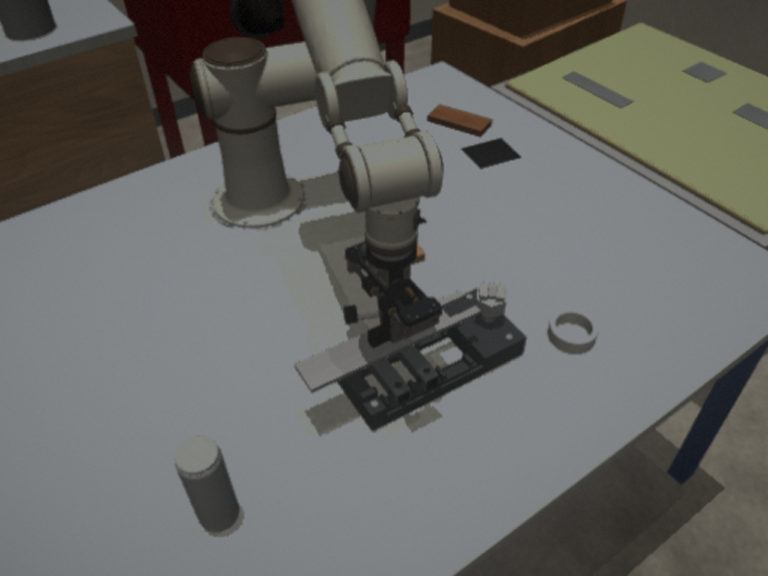

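The bar is held level and centred over the rack (slot at 345–435, middle 390). Both arms are in their bays, and the nut and stud are ahead of the fork. I'll lower it and slide it under the nut.

```bash
python3 - <<'E'
from h import *
p=rk(0,-.045,.068); ln(p,.1); bot.hold(.2); st("low")
c=snap("wrist","k1.png",None,1.5)
for yy in (-.02,.005,.02,.033):
    ln(rk(0,yy,.068),.08); st(yy)
    if np.abs(np.array(bot.current_contact_force())-[0,0,-6]).max()>8: print("STOP"); break
c=snap("wrist","k2.png",None,1.5)
E
```

```text
low t30.1 op0.190 p [ 0.6222 -0.0655  0.0691] F [ 0.6  0.2 -6.9]
-0.02 t30.6 op0.191 p [ 0.6234 -0.0396  0.0679] F [-0.5 -0.5 -6.4]
0.005 t31.0 op0.193 p [ 0.6255 -0.0149  0.068 ] F [-0.4 -0.5 -6. ]
0.02 t31.4 op0.192 p [6.267e-01 1.000e-04 6.800e-02] F [ 0.6 -0.2 -6.3]
0.033 t31.7 op0.193 p [0.6277 0.0131 0.0679] F [ 0.   0.4 -6. ]
```

View pics/k1.png

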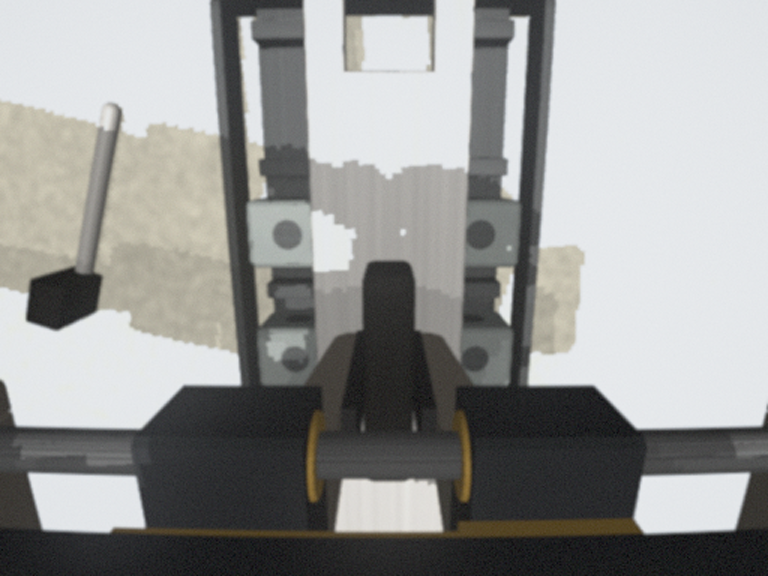

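View pics/k2.png

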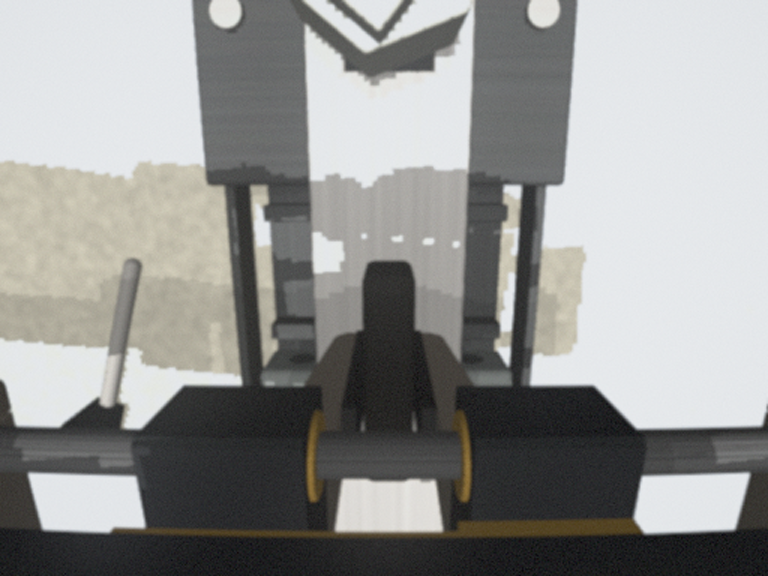

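The fork is under the nut, with bar, rack and nut aligned and no side force. I'll lower, release, and back away to look.

```bash
python3 - <<'E'
from h import *
import pickle
ln(rk(0,.034,.0608),.05); st("set")
bot.set_gripper(0.5,30); bot.hold(.2); st("rel")
ln(rk(0,.034,.13),.2)
bot.goto(list(rk(0,.06,.30)),list(down(RY))); bot.hold(.2); st()
c=snap("wrist","l1.png",None,1.5); pickle.dump(c,open("l1.pkl","wb"))
s=snap("scene","l1s.png",(200,130,400,280),4); pickle.dump(s,open("l1s.pkl","wb"))
E
```

```text
set t32.0 op0.192 p [0.6288 0.0132 0.0613] F [ 1.9 -0.1 -3.3]
rel t32.8 op0.497 p [0.6278 0.0135 0.0608] F [ 0.2  0.6 -0.3]
 t34.2 op0.498 p [0.6289 0.0392 0.2968] F [-0.2  0.2  0.1]
```

View pics/l1.png

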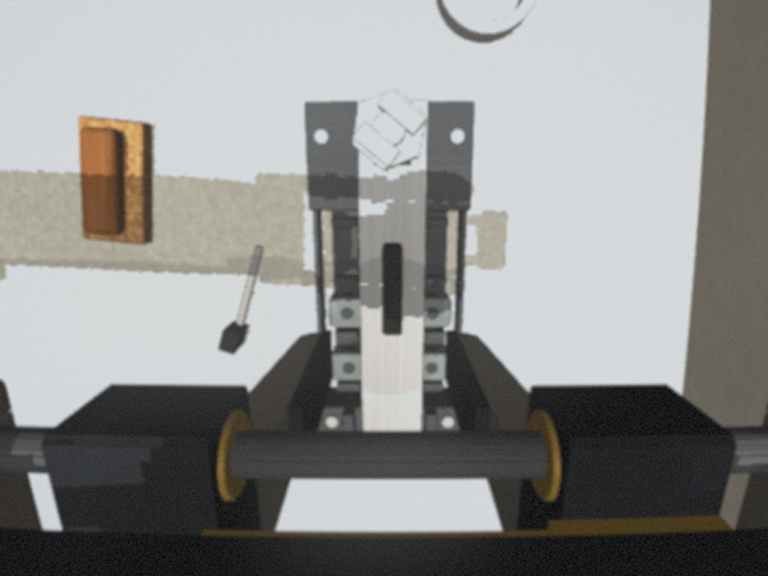

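View pics/l1s.png

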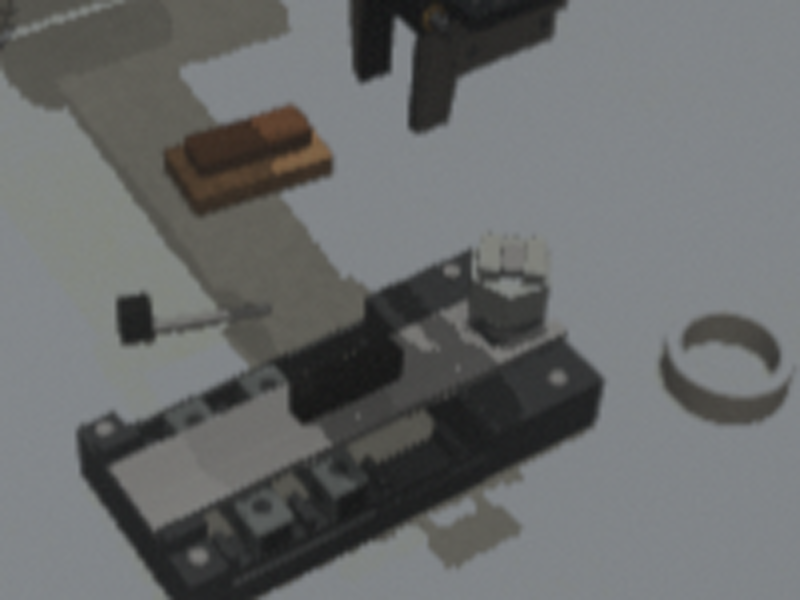

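The bar lies flat between the cheeks with the fork round the stud, and the arms are in their bays. I'll zoom on the nut crown for its angle.

```bash
python3 - <<'E'
from h import *
import pickle
c=pickle.load(open("l1.pkl","rb"))
im=c["pixels"][50:125,220:300]; cv2.imwrite("pics/l2.png",cv2.resize(im,None,fx=8,fy=8,interpolation=cv2.INTER_CUBIC))
a=cv2.resize(cv2.equalizeHist(cv2.cvtColor(im,cv2.COLOR_BGR2GRAY)),None,fx=8,fy=8,interpolation=cv2.INTER_CUBIC); cv2.imwrite("pics/l3.png",a)
E
```

```text
(no output)
```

View pics/l3.png

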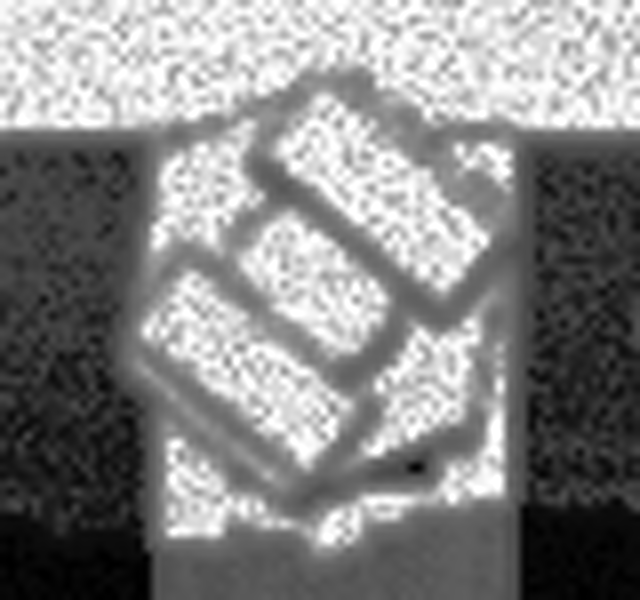

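```bash
python3 - <<'E'
from h import *
import pickle
c=pickle.load(open("l1.pkl","rb"))
f=lambda q:(np.array(q,float)+.5)/8-.5+np.array([220,50])
def rl(w):
    R=np.array([[np.cos(RY),-np.sin(RY)],[np.sin(RY),np.cos(RY)]]); return (w[:,:2]-RO)@R
z=.119
A=rl(onplane(c,f([(325,90),(490,245),(440,300),(262,155)]),z)); print("blockA",(A*1e3).round(1))
B=rl(onplane(c,f([(190,270),(355,410),(315,465),(143,330)]),z)); print("blockB",(B*1e3).round(1))
print("center",np.r_[A,B].mean(0)*1e3)
for P in (A,B):
    for i,j in ((0,1),(3,2)):
        d=P[j]-P[i]; print("ang",np.arctan2(d[1],d[0]))
s=rl(onplane(c,f([(290,200),(385,300),(345,355),(235,255)]),.116)); print("stud top ctr",s.mean(0)*1e3)
b=rl(onplane(c,(np.array([(321,136),(457,136)])+.5)/1.5-.5,.048)); print("bolts",b*1e3)
b=rl(onplane(c,(np.array([(383,244),(401,244),(401,333),(383,333)])+.5)/1.5-.5,.088)); print("bar grip",b*1e3,b.mean(0)*1e3)
e=rl(onplane(c,(np.array([(358,200),(427,200),(362,425),(421,425)])+.5)/1.5-.5,.058)); print("bar edges",e*1e3)
print(bot.inverse_kinematics(list(rk(0,.165,.08)),list(down(3.0))),bot.inverse_kinematics(list(rk(0,.165,.08)),list(down(1))))
E
```

```text
blockA [[  0.7 189.8]
 [ 23.4 169.8]
 [ 16.6 162.5]
 [ -7.9 181.5]]
blockB [[-17.9 166.5]
 [  4.9 147.9]
 [ -0.7 140.4]
 [-24.5 158.6]]
center [ -0.66470694 164.62783371]
ang -0.7245963276981978
ang -0.6592425037951037
ang -0.6859427772758092
ang -0.651620943125508
stud top ctr [ -0.82402579 165.78135205]
bolts [[-61.13056297 165.30986465]
 [ 59.80227621 165.21677696]]
bar grip [[-5.60005741 74.23380838]
 [ 9.64387238 74.23783634]
 [10.15317792 -5.34319603]
 [-5.87034813 -5.35940874]] [ 2.08166119 34.44225999]
bar edges [[ -28.3236682   109.5370031 ]
 [  33.35263386  109.53345867]
 [ -28.15216377 -115.1546687 ]
 [  31.96298363 -115.04002695]]
[ 0.03768877  0.48364919  1.46828613  0.          1.18965733 -2.96231123] [ 3.76887667e-02  4.83649195e-01  1.46828613e+00 -8.88178420e-16
  1.18965733e+00 -9.62311233e-01]
```

The nut centre reads rack (-0.7, 165) mm and its crown angle -0.68 rad, so the joint is at about 8.745; that is the only value in 6.7–9 that matches. The bar grip is at rack (2, 34), as wanted. I'll grip the flats and turn clockwise in a helix, in two bites of 4.37 rad.

```bash
cat >> h.py <<'E'
NX,NY=-.0006,.1652
def nz(th): return .0585+th*.012/(2*np.pi)+.006
def nutpose(th,off): return rk(NX,NY,nz(th)), RY+th+off
def turn(th0,th1,off,step=.55):
    n=int(np.ceil(abs(th1-th0)/step)); log=[]
    for th in np.linspace(th0,th1,n+1)[1:]:
        p,y=nutpose(th,off)
        q0=np.array(bot.current_joints())
        q=np.array(bot.inverse_kinematics(list(p),list(down(y))))
        d=y0=None
        # enforce q6 continuity: yaw = q1-q6 (mod 2pi)
        k=np.round((q0[5]+abs(th1-th0)/n*np.sign(th0-th1)-q[5])/(2*np.pi)); q[5]+=k*2*np.pi
        if abs(q[5])>2.98 or abs(q[5]-q0[5])>1.2: raise RuntimeError("q6 %s"%q)
        bot.set_joints(list(q)); F=np.array(bot.current_contact_force()); log.append((th.round(2),F.round(0).tolist(),np.round(bot.current_ft_torque(),2)[2],round(bot.current_opening(),3)))
        if np.linalg.norm(F)>45: print("BIG F",F); break
    return log
E
python3 - <<'E'
from h import *
th=8.745
# off so jaw yaw = 1.852 (mod 2pi) : RY+th+off
off=np.pi/2+np.pi/3; 
y=RY+th+off; print("yaw",np.mod(y,2*np.pi))
bot.set_gripper(.85,30)
p=rk(NX,NY,.19)
q=bot.inverse_kinematics(list(p),list(down(y))); print(np.round(q,2))
bot.goto(list(p),list(down(y))); st()
c=snap("wrist","m1.png",None,1.3)
p,_=nutpose(th,off); ln(p,.08); st("down")
bot.set_gripper(0,50); bot.hold(.2); st("grip")
print(bot.current_joints()[5])
E
```

```text
yaw 4.9988085708119065
[0.04 0.38 1.38 0.   1.38 1.32]
 t36.2 op0.849 p [0.6382 0.1441 0.1905] F [ 0.2  0.4 -0.1]
down t37.8 op0.848 p [0.6384 0.1443 0.0819] F [ 0.2  1.7 -0.2]
grip t38.5 op0.565 p [0.6379 0.1445 0.0813] F [-1.1  1.9  0.9]
1.3225518600187494
```

View pics/m1.png

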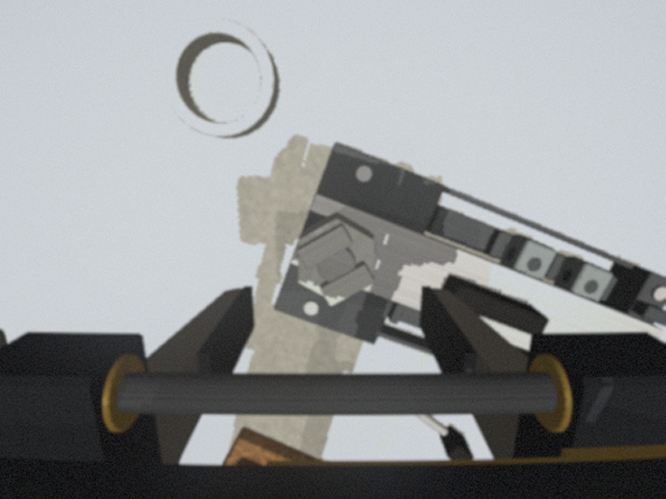

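The grip on the flats is good (opening 0.565 = 52 mm, small forces), but q6 is half a turn from where I wanted it. I'll open, rotate in place by -π, regrip and turn.

```bash
cat >> h.py <<'E'
def spin(dq,n=3):
    "open jaws round the nut, turn wrist by dq"
    bot.set_gripper(.88,50)
    q=np.array(bot.current_joints())
    for i in range(n):
        q[5]+=dq/n; bot.set_joints(list(q))
E
python3 - <<'E'
from h import *
spin(-np.pi); st("spun"); 
bot.set_gripper(0,55); bot.hold(.2); st("grip")
off=np.pi/2+np.pi/3+np.pi
L=turn(8.745,8.745-4.37,off)
for l in L: print(l)
st("end"); print(bot.current_joints()[5])
E
```

```text
spun t42.0 op0.881 p [0.6379 0.1443 0.0812] F [ 0.6  0.8 -0.4]
grip t42.8 op0.564 p [0.6378 0.1445 0.0812] F [-0.8  0.8  0.6]
(np.float64(8.2), [-2.0, -2.0, 1.0], np.float64(-0.11), 0.56)
(np.float64(7.65), [-3.0, -4.0, 2.0], np.float64(-0.15), 0.561)
(np.float64(7.11), [-5.0, -6.0, 4.0], np.float64(-0.07), 0.565)
(np.float64(6.56), [-8.0, -6.0, 6.0], np.float64(-0.16), 0.562)
(np.float64(6.01), [-9.0, -4.0, 7.0], np.float64(-0.16), 0.56)
(np.float64(5.47), [-10.0, -3.0, 6.0], np.float64(-0.18), 0.56)
(np.float64(4.92), [-10.0, -1.0, 7.0], np.float64(-0.13), 0.561)
(np.float64(4.37), [-9.0, 1.0, 6.0], np.float64(-0.1), 0.562)
end t47.4 op0.562 p [0.636  0.1451 0.0728] F [-8.8  0.5  5.7]
2.5475282481544985
```

```bash
python3 - <<'E'
from h import *
spin(-4*np.pi/3,4); st("spun")
p,_=nutpose(4.375,0); ln(p,.05)
bot.set_gripper(0,55); bot.hold(.2); st("grip")
off=np.pi/2+np.pi/3+np.pi+4*np.pi/3
L=turn(4.375,0.0,off)
for l in L[::2]: print(l)
st("end"); print(bot.current_joints()[5])
bot.set_gripper(.85,30); st("open")
p=rk(NX,NY,.17); ln(p,.2)
bot.goto(list(rk(0,.06,.30)),list(down(RY))); bot.hold(.2); st()
import pickle
c=snap("wrist","n1.png",(180,40,340,160),5); pickle.dump(c,open("n1.pkl","wb"))
s=snap("scene","n1s.png",(200,130,400,280),4)
E
```

```text
spun t52.0 op0.880 p [0.6379 0.1443 0.0728] F [0.3 0.1 0.3]
grip t53.0 op0.564 p [0.6379 0.1443 0.0729] F [-0.2 -0.5 -0.7]
(np.float64(3.83), [-1.0, -3.0, 1.0], np.float64(-0.07), 0.563)
(np.float64(2.73), [-7.0, -7.0, 4.0], np.float64(-0.09), 0.558)
(np.float64(1.64), [-10.0, -6.0, 7.0], np.float64(-0.16), 0.564)
(np.float64(0.55), [-10.0, -1.0, 6.0], np.float64(-0.06), 0.563)
end t57.6 op0.561 p [0.6361 0.1453 0.0645] F [-7.9  0.   5.4]
2.7358917809738834
open t58.2 op0.849 p [0.638  0.1443 0.0645] F [ 0.3  0.6 -0.2]
 t61.4 op0.850 p [0.6299 0.0395 0.2999] F [0.6 0.  0.1]
```

View pics/n1.png

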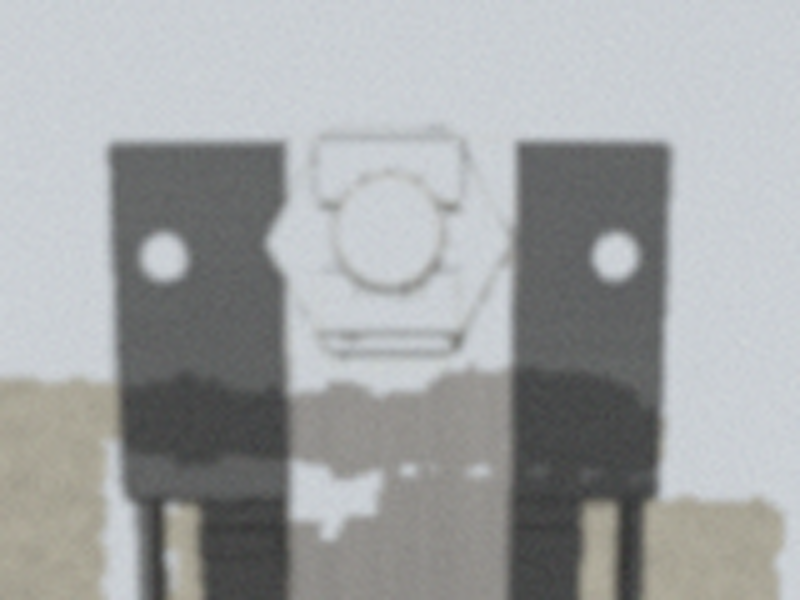

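View pics/n1s.png

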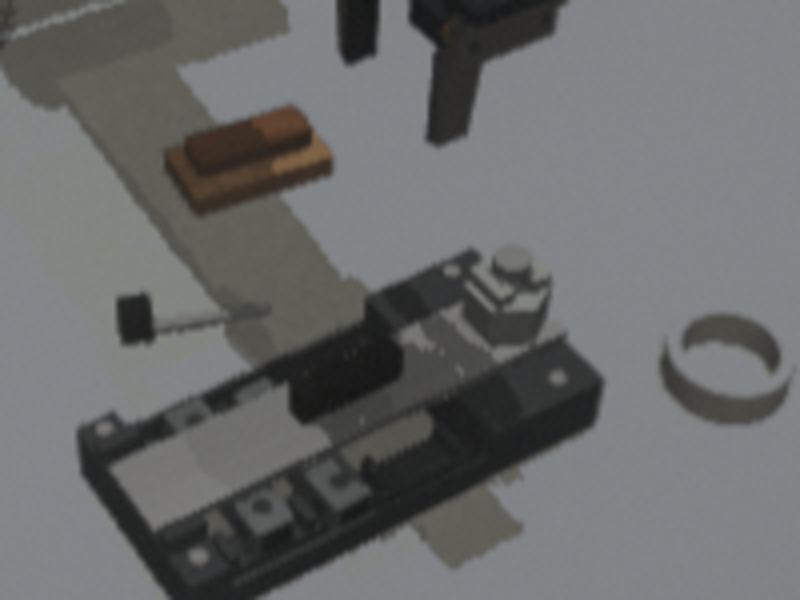

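The nut is home: its slot is along the rack x, with the crown edges level at (320–460,135) and (320–460,335) in the crop. Bar and arms are still in place. Next the pin: a close look from above.

```bash
python3 - <<'E'
from h import *
import pickle
bot.set_gripper(.5,30)
y=1.187-np.pi/2
u=np.array([np.cos(1.187),np.sin(1.187)])
g=np.array([.4585,-.041])
bot.goto([g[0]-.03*u[0],g[1]-.03*u[1],.16],list(down(y))); bot.hold(.3); st(); print(bot.current_joints()[5])
c=snap("wrist","o1.png",None,1.5); pickle.dump(c,open("o1.pkl","wb"))
E
```

```text
t63.5 op0.500 p [ 0.448  -0.0688  0.1605] F [-0.2  1.1  0.5]
-0.037012389081146964
```

View pics/o1.png

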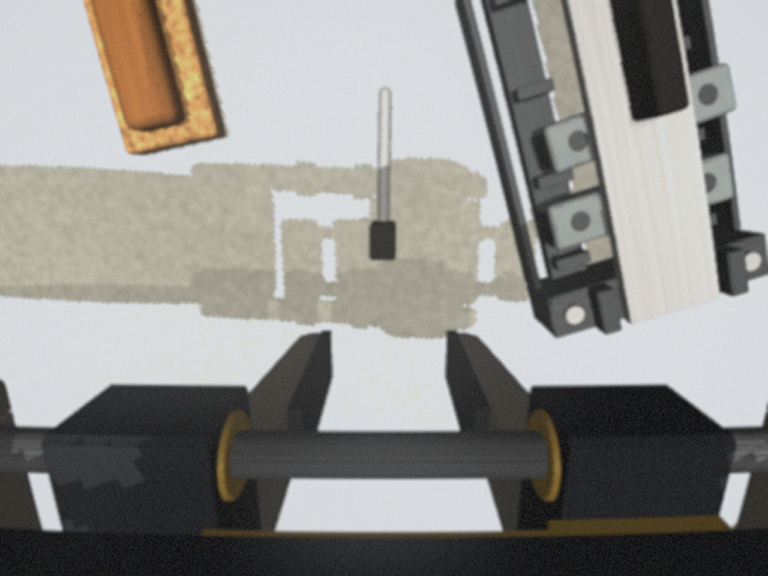

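The pin's tip is at (385,90), its shaft root at (383,222), and its block at (370–396, 222–259). The block looks nearly square to the jaws.

```bash
python3 - <<'E'
from h import *
import pickle
c=pickle.load(open("o1.pkl","rb"))
im=c["pixels"]; g=cv2.cvtColor(im,cv2.COLOR_BGR2GRAY)
m=(g[120:200,225:285]<75).astype(np.uint8); n,l,s,ce=cv2.connectedComponentsWithStats(m)
i=1+np.argmax(s[1:,4]); print(s[i],ce[i]+[225,120])
pts=np.argwhere(l==i)[:,::-1]; r=cv2.minAreaRect(pts.astype(np.float32)); box=cv2.boxPoints(r)+[225,120]; print(box.round(1))
top=onplane(c,box,.034); print("top",top.round(4),top.mean(0).round(4),[np.linalg.norm(top[a]-top[a-1]).round(4) for a in range(4)])
f=lambda q:(np.array(q,float)+.5)/1.5-.5
w=onplane(c,f([(385.3,89),(383,220)]),.0045); print(w.round(4),"yaw",np.arctan2(*(w[0]-w[1])[[1,0]]),np.linalg.norm(w[0]-w[1]))
y=np.arctan2(*(w[0]-w[1])[[1,0]]);print("grip from tip",w[0]-.102*np.array([np.cos(y),np.sin(y),0]))
o,_=ray(c,[(0,0)]);print("cam",o)
E
```

```text
[ 22  28  16  25 377] [254.65251989 159.69761273]
[[247. 148.]
 [262. 148.]
 [262. 172.]
 [247. 172.]]
top [[ 0.4536 -0.0269  0.034 ]
 [ 0.4673 -0.0325  0.034 ]
 [ 0.4584 -0.0547  0.034 ]
 [ 0.4445 -0.049   0.034 ]] [ 0.4559 -0.0408  0.034 ] [np.float64(0.0239), np.float64(0.0148), np.float64(0.0239), np.float64(0.015)]
[[ 0.495   0.0504  0.0045]
 [ 0.4603 -0.0309  0.0045]] yaw 1.1675157393383724 0.08844126127653036
grip from tip [ 0.45501831 -0.0433913   0.0045    ]
cam [ 0.47443646 -0.00515872  0.33074595]
```

The two estimates of the grip agree to 3 mm: (0.4555, -0.042), yaw 1.17. I'll grasp and bring it to the line-up point in front of the stud.

```bash
python3 - <<'E'
from h import *
import pickle
y=1.17-np.pi/2
bot.goto([.4555,-.042,.10],list(down(y))); ln([.4555,-.042,.006],.1); bot.hold(.2); st("down")
bot.set_gripper(0,45); bot.hold(.2); st("grip")
ln([.4555,-.042,.13],.15); bot.hold(.2); st("up")
p=rk(-.150,.165,.14); bot.goto(list(p),list(down(RY-np.pi/2))); bot.hold(.4); st("pre"); print(bot.current_joints()[5])
c=snap("wrist","p1.png",None,1.5); pickle.dump(c,open("p1.pkl","wb"))
s=snap("scene","p1s.png",(200,100,400,250),4); pickle.dump(s,open("p1s.pkl","wb"))
E
```

```text
down t65.2 op0.499 p [ 0.456  -0.0421  0.0066] F [ 0.4 -0.1 -0.5]
grip t65.9 op0.197 p [ 0.4555 -0.042   0.006 ] F [ 0.5 -0.9  1.2]
up t67.1 op0.191 p [ 0.4548 -0.0418  0.129 ] F [-0.5 -0.2 -0.9]
pre t69.0 op0.197 p [0.489 0.156 0.14 ] F [-0.5  0.1 -0. ]
1.7251614935453965
```

View pics/p1.png

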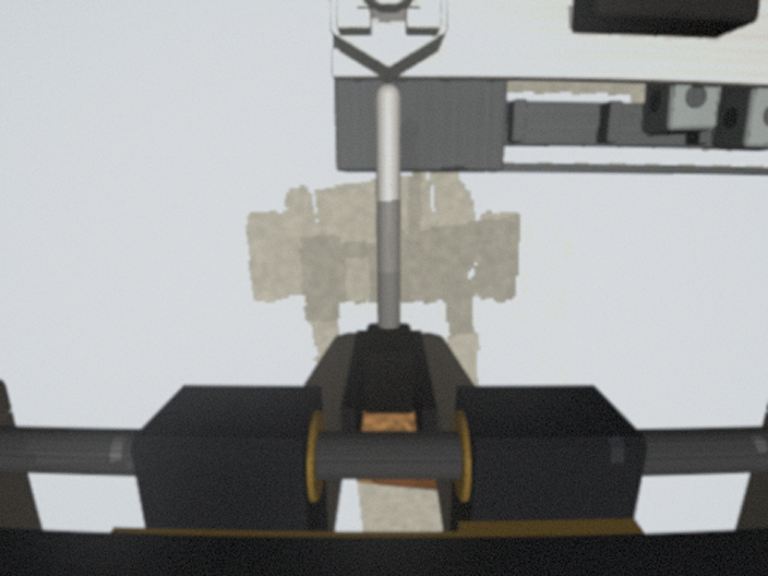

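View pics/p1s.png

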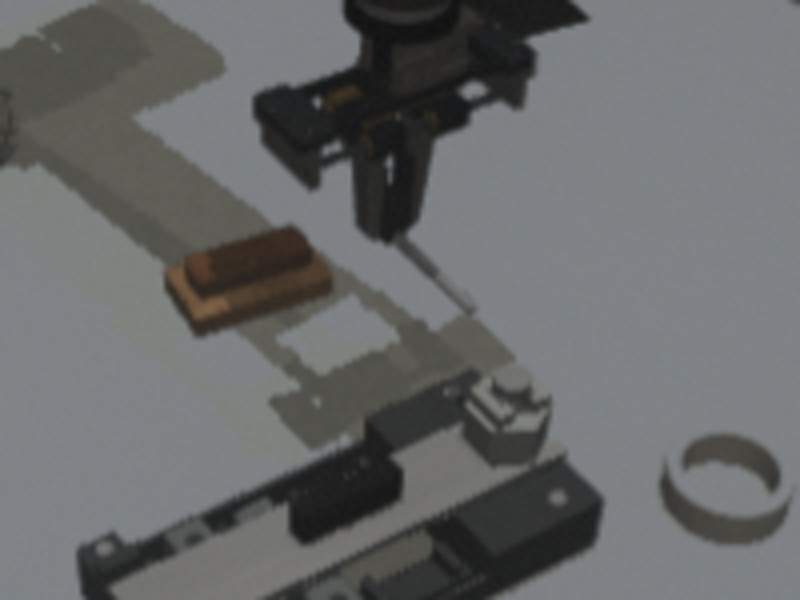

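The pin is straight along the rack x, with its tip at (388,86) in the wrist view and (473,309) in the scene crop. I'll triangulate the tip height before lining up.

```bash
python3 - <<'E'
from h import *
import pickle
c=pickle.load(open("p1.pkl","rb"));s=pickle.load(open("p1s.pkl","rb"))
a=(np.array([388,86.])+.5)/1.5-.5; b=(np.array([473,309.])+.5)/4-.5+[200,100]
X,e=tri(c,a,s,b); print(X.round(4),e)
R=np.array([[np.cos(RY),-np.sin(RY)],[np.sin(RY),np.cos(RY)]]); print("rack",(X[:2]-RO)@R)
w=onplane(c,(np.array([(388,86),(388.5,320)])+.5)/1.5-.5,.1385); print("wrist at z.1385 rack",(w[:,:2]-RO)@R)
E
```

```text
[0.591  0.1478 0.1372] 0.00043991293276514386
rack [-0.04758589  0.16491784]
wrist at z.1385 rack [[-0.04795168  0.16473694]
 [-0.13523736  0.16457486]]
```

The tip is at rack (-48, 164.9) mm, z 0.137, where expected to about 1 mm. I'll lower to hole height and push in steps, watching the force.

```bash
python3 - <<'E'
from h import *
Y=.1653; Z=.0995
ln(rk(-.150,Y,Z),.08); bot.hold(.4); st("line")
F0=np.array(bot.current_contact_force())
for x in (-.135,-.125,-.115,-.105,-.09,-.075,-.06,-.045):
    ln(rk(x,Y,Z),.04); F=np.array(bot.current_contact_force()); print(x,F.round(1),np.round(bot.current_ee_pos(),4),round(bot.current_opening(),3))
    if np.abs(F-F0).max()>8: print("STOP"); break
snap("wrist","q1.png",None,1.5); snap("scene","q1s.png",(200,100,400,250),4)
E
```

```text
line t70.1 op0.193 p [0.4891 0.1565 0.0997] F [ 0.4  0.5 -0. ]
-0.135 [-0.5  0.  -1.3] [0.504  0.1552 0.0994] 0.191
-0.125 [-0.8 -0.6 -1.3] [0.5141 0.1544 0.0995] 0.193
-0.115 [ 0.1  0.1 -1. ] [0.5241 0.1536 0.0995] 0.192
-0.105 [ 0.6 -0.4 -1.3] [0.534  0.1528 0.0995] 0.189
-0.09 [ 0.1 -0.5 -0.1] [0.5488 0.1516 0.0994] 0.192
-0.075 [-0.3  0.  -0.8] [0.5638 0.1504 0.0994] 0.191
-0.06 [ 0.1  0.6 -1.3] [0.5788 0.1492 0.0994] 0.195
-0.045 [ 0.2  1.  -0.6] [0.5937 0.148  0.0994] 0.192
```

View pics/q1.png

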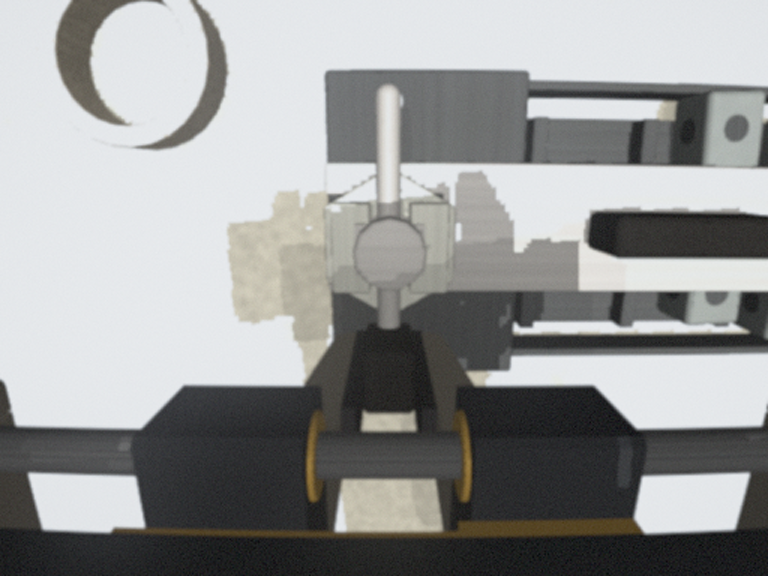

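View pics/q1s.png

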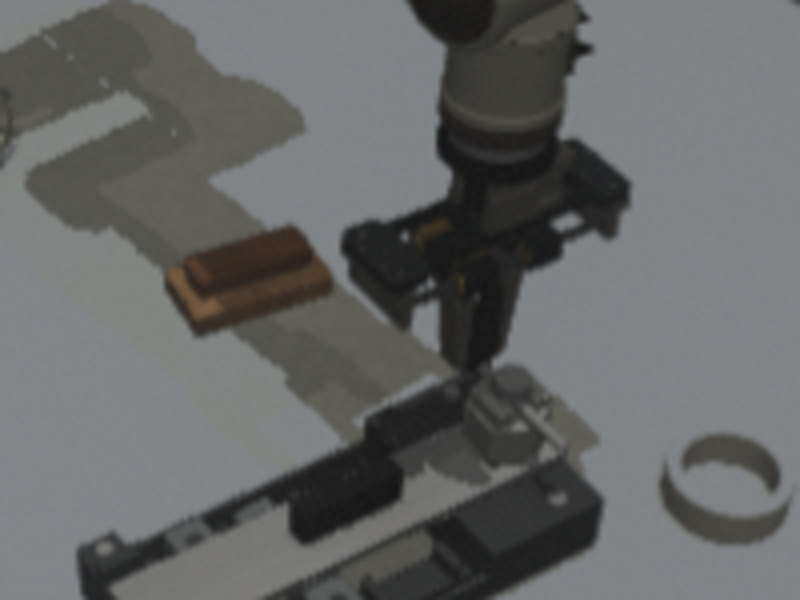

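The pin is through the slot and the stud with no resistance (tip visible at (388,90) beyond the stud). I'll push it home, lower slightly to rest, release and back off.

```bash
python3 - <<'E'
from h import *
import pickle
Y=.1653
ln(rk(-.034,Y,.0993),.04); st("in"); ln(rk(-.034,Y,.0978),.03); bot.hold(.3); st("low")
bot.set_gripper(.33,20); bot.hold(.3); st("rel")
ln(rk(-.034,Y,.17),.06); bot.hold(.1)
bot.goto(list(rk(-.05,.10,.34)),list(down(RY-np.pi/2))); bot.hold(.3); st()
c=snap("wrist","r1.png",None,1.5); pickle.dump(c,open("r1.pkl","wb"))
s=snap("scene","r1s.png",(200,130,400,280),4); pickle.dump(s,open("r1s.pkl","wb"))
E
```

```text
in t74.5 op0.188 p [0.6048 0.147  0.0993] F [-0.3 -0.3 -0.1]
low t75.0 op0.195 p [0.6046 0.1471 0.0979] F [-0.1  0.2 -1.2]
rel t75.7 op0.327 p [0.6046 0.1471 0.0978] F [ 0.5 -0.2 -0.8]
 t78.2 op0.333 p [0.5829 0.0837 0.3383] F [-0.7  0.2  1. ]
```

View pics/r1.png

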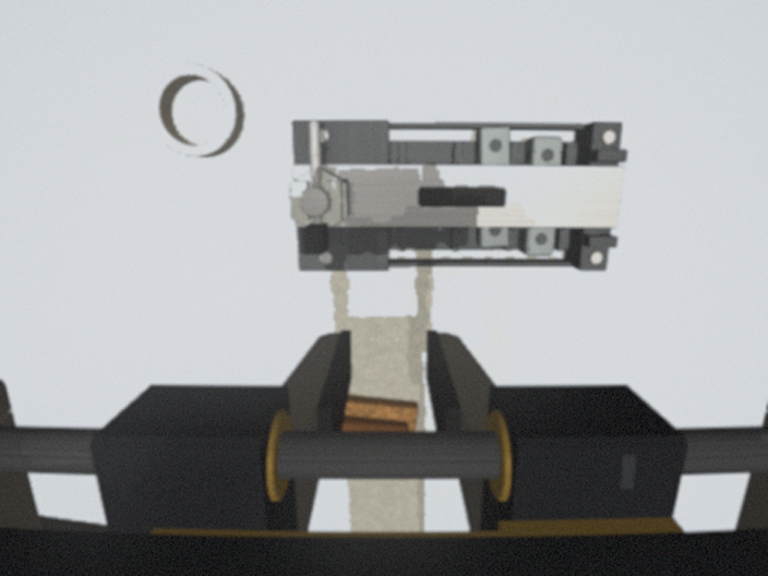

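View pics/r1s.png

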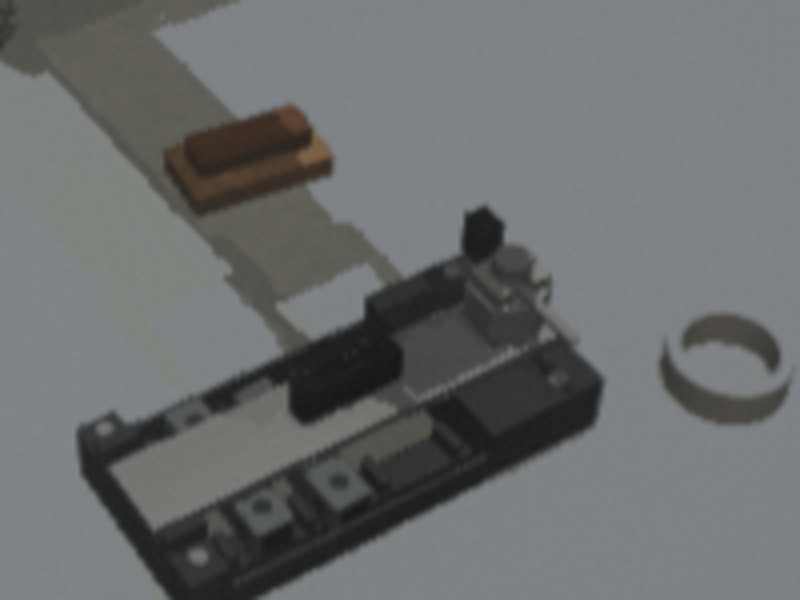

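The pin stands upright with its grip by the nut at (314,238) and its tip past the stud at (315,124). I'll run final numeric checks on arms, bar, pin and bystanders.

```bash
python3 - <<'E'
from h import *
import pickle
c=pickle.load(open("r1.pkl","rb"));s=pickle.load(open("r1s.pkl","rb"))
R=np.array([[np.cos(RY),-np.sin(RY)],[np.sin(RY),np.cos(RY)]])
f=lambda q:(np.array(q,float)+.5)/1.5-.5
r=lambda q,z:((onplane(c,f(q),z)[:,:2]-RO)@R*1e3).round(1)
for n,q,z in [("bolts",[(325,135),(325.5,257.5)],.048),("arm bay1",[(496,144),(494.5,231)],.044),("arm bay0",[(547,155),(541,239)],.044),("bar tail edge",[(622,167),(618,227)],.058),("bar grip",[(419,186),(505,188),(506,206),(419,206)],.088)]:
    w=r(q,z); print(n,w.tolist(),w.mean(0))
X,e=tri(c,f([(315,124)]),s,(np.array([[577,342.]])+.5)/4-.5+[200,130]); print("tip rack",((X[:2]-RO)@R*1e3).round(1),X[2].round(4),"gap",round(e,4))
X,e=tri(c,f([(314,238)]),s,(np.array([[484,216.]])+.5)/4-.5+[200,130]); print("block top rack",((X[:2]-RO)@R*1e3).round(1),X[2].round(4),e)
t=snap("top","s1t.png",(100,80,420,280),2.4)
E
```

```text
bolts [[59.9, 162.4], [-61.4, 165.7]] [ -0.75 164.05]
arm bay1 [[52.1, -6.0], [-34.1, -9.2]] [ 9.  -7.6]
arm bay0 [[42.0, -57.8], [-42.2, -58.3]] [ -0.1  -58.05]
bar tail edge [[31.0, -128.5], [-27.7, -131.4]] [   1.65 -129.95]
bar grip [[11.9, 72.5], [10.4, -6.3], [-5.9, -8.2], [-6.2, 72.2]] [ 2.55 32.55]
tip rack [ 66.8 166.9] 0.0895 gap 0.0037
block top rack [-30.9 163.5] 0.1263 0.0007474451319498493
```

View pics/s1t.png

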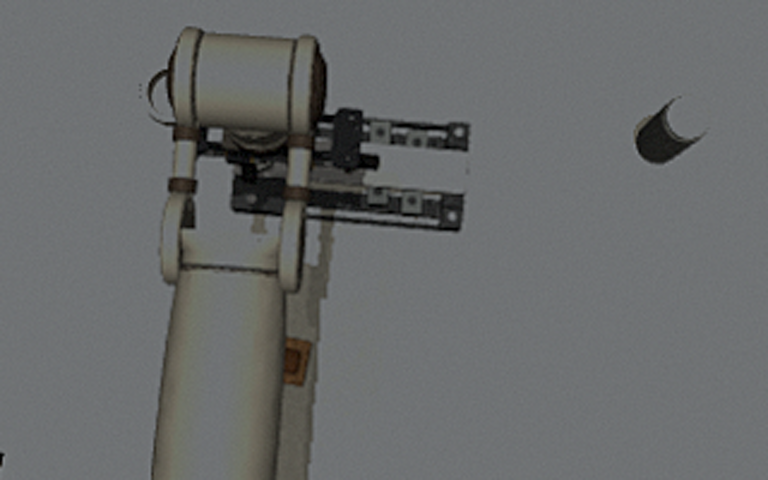

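Step checks are within limits, but the bay 1 arm now reads rack (+9, -7.6) mm with a hole spacing of 86 mm, so it seems to have been knocked. I'll look closer to see whether it lies flat.

```bash
python3 - <<'E'
from h import *
import pickle
bot.goto(list(rk(.0,-.11,.26)),list(down(RY))); bot.hold(.3); st()
c=snap("wrist","u1.png",(110,90,400,260),2.7); pickle.dump(c,open("u1.pkl","wb"))
bot.goto(list(rk(-.20,.0,.20)),list(down(RY-np.pi/2))); bot.hold(.3); st()
d=snap("wrist","u2.png",None,1.5); pickle.dump(d,open("u2.pkl","wb"))
s=snap("scene","u3.png",(215,190,335,280),6)
E
```

```text
t80.3 op0.333 p [ 0.6163 -0.1298  0.2601] F [-0.2 -0.6 -0.3]
 t82.2 op0.329 p [ 0.426  -0.0044  0.2001] F [-0.9  0.3 -0.4]
```

View pics/u1.png

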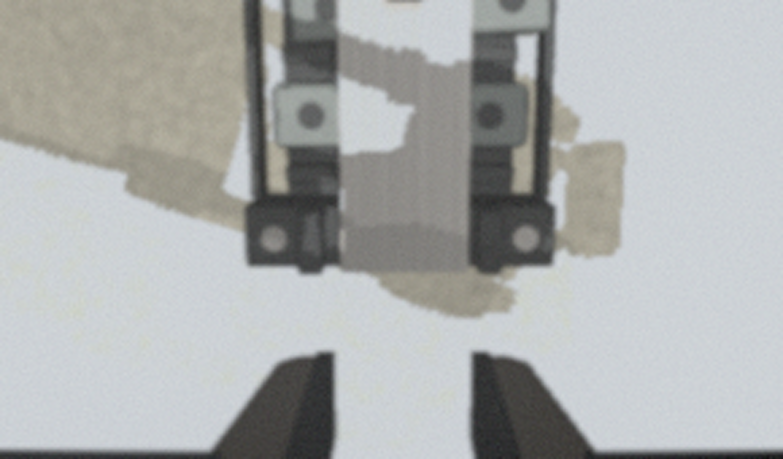

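View pics/u2.png

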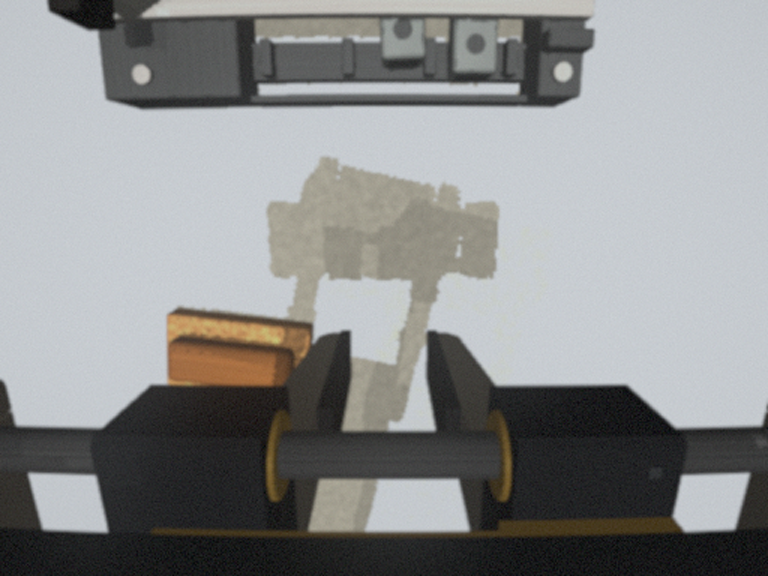

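View pics/u3.png

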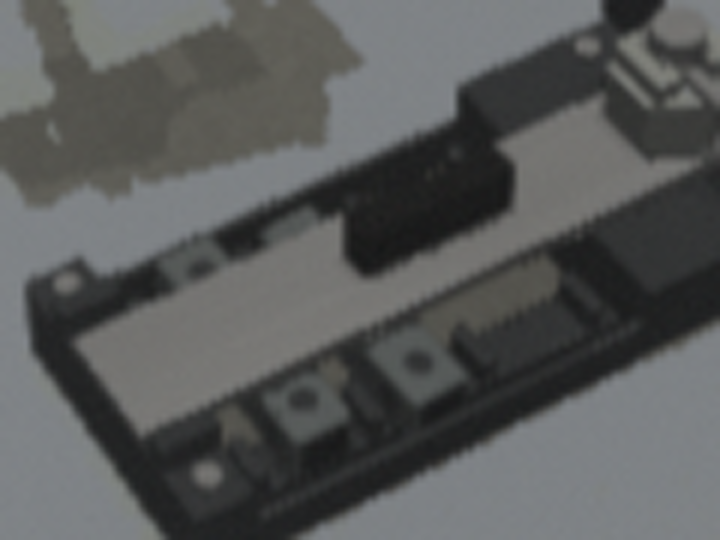

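```bash
python3 - <<'E'
from h import *
import pickle
c=pickle.load(open("r1.pkl","rb"));d=pickle.load(open("u2.pkl","rb"));s=pickle.load(open("r1s.pkl","rb"))
R=np.array([[np.cos(RY),-np.sin(RY)],[np.sin(RY),np.cos(RY)]])
f=lambda q:(np.array(q,float)+.5)/1.5-.5
g=lambda q:(np.array(q,float)+.5)/6-.5+[215,190]
def show(n,X,e): print(n,((X[:2]-RO)@R*1e3).round(1),X[2].round(4),round(e,4))
show("bay1 far",*tri(c,f([(496,144)]),s,g([(423,364)])))
show("bay0 far",*tri(c,f([(547,155)]),s,g([(305,402)])))
show("bay1 near",*tri(c,f([(494.5,231)]),d,f([(403,29)])))
show("bay0 near",*tri(c,f([(541,239)]),d,f([(476,43)])))
for q in ((403,29),(476,43)): print(((onplane(d,f([q]),.044)[:,:2]-RO)@R*1e3).round(1))
E
```

```text
bay1 far [52.9 -5.5] 0.0428 0.0022
bay0 far [ 42.7 -58.2] 0.041 0.0016
bay1 near [-33.8  -9.4] 0.0452 0.001
bay0 near [-42.  -58.1] 0.0453 0.0005
[[-33.2  -9.8]]
[[-41.5 -58.5]]
```

The bay 1 arm lies flat (both holes at z ≈ 0.044), with its centre at about (9, -7.6) mm and yaw about 0.04. That is well inside ±18/±16 mm, so reaching under the bar to move it would be the greater risk. Handing in.

```bash
python3 - <<'E'
from h import *
st(); bot.hold(.5); bot.job_done()
E
```

```text
t82.3 op0.327 p [ 0.4259 -0.0043  0.2   ] F [0.  0.9 0.2]
the job is handed in; nothing more can be done
```

The rack is loaded and the job is handed in at about 83 s on the robot's clock; no verdict was reported.

What I did:
- **Arms:** two hinge arms were on the bench, and I laid them in bays 0 and 1.
- **Bar:** I laid the clamp bar across both supports and slid its fork round the stud under the nut.
- **Nut:** I turned it about 8.75 rad clockwise in two bites, until its slot was along the stud's hole.
- **Pin:** I pushed it through slot and hole from the robot's side without resistance, let go and backed away.

What the last checks showed, in rack coordinates:

| Item | Measured | Needed |
|---|---|---|
| Arm in bay 0 | (0, -58) mm, flat | centre (0, -58) ± (18, 16) mm |
| Arm in bay 1 | (+9, -7.6) mm, yaw about 0.04 rad, flat | centre (0, 0) ± (18, 16) mm, under 0.25 rad |
| Bar fork point, from the grip's position | about (2, 163–164) mm | x within ±12 mm, y 150–185 mm |
| Nut | slot along the rack x by eye; turned to 0 | within 0.2 rad |
| Pin tip | about 67 mm past the stud's axis, pin upright | 42 to 90 mm |

- **Bay 1 arm off centre:** it moved after I placed it centred, probably the announced knock. It is still inside the limits, so I left it.
- **Pin tip height:** the two camera views disagreed by 3.7 mm there. They put the tip 8 mm below the hole's centre, where 15 mm is allowed.
- **Bystanders:** the can, block and tape looked unmoved in the pictures, but I did not measure them again.

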